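# Stand up the colour chart and load the case lane

### The arm

A 6-joint arm with a two-finger parallel gripper is mounted at the origin on a cart in front of the work surface, level with it; the furniture and walls round the work are solid. World frame = base frame: x ahead of the robot, y to its left, z up, the work surface at z = 0. Lengths are in m, angles in rad, forces in N, time in s.
With the tool pointing down it reaches from about 0.35 to 0.85 m from the base axis. Payload 8.1 kg.
Tool frame: the origin (TCP) lies between the finger pads; the fingertips stand 11 mm ahead of it and the grasp point (between the pads) lies 8 mm behind it (robot.tips_ahead is the distance from the TCP to the fingertips, in m); z points along the fingers, y is the line along which they close (so a half turn about z gives the same grasp; the last joint's range is limited). The gripper opens to 93 mm and grips with 3 to 60 N. Pads are 15 mm wide; open, the fingers measure 128 mm over their backs; the gripper's body (75 mm by 188 mm) begins 65 mm behind the grasp point.
Start: joints at [-1.353, 0.13, 1.488, -0, 1.523, -0.085], TCP at [0.179, -0.573, 0.23] pointing down, gripper open.
Joint ranges: [-2.96, 2.96], [-0.89, 2.26], [0.02, 2.5], [-1.34, 4.48], [0, 2.73], [-2.66, 2.66]. Speed limits (rad/s): [2.39, 2.39, 2.79, 3.14, 3.14, 3.14].

### API

Orientations are given as a rotation vector (axis times angle).
In Python, from plant import robot gives the robot as it stands. The module is installed in compiled form; this text tells all that it offers.
- The arm moves only by the tool move_arm, never from a script. Its argument "deltas" is one flat list of numbers, 7 for each row, row after row: the shift along the tool's x, y, z in m, then the turn, a rotation vector about the tool's x, y, z in rad, then the opening, from 0 (shut) to 1 (fully open). A call has 1 to 12 rows; each row is the pose to reach, as a shift and turn from the pose commanded when the call began, along the tool's axes at that moment; what a row does not reach only later rows make up. A row lasts 1/8 s, in which the tool goes at most 62.5 mm and 10.7 degrees, less where a joint would pass 70% of its speed; a pose out of reach is approached as far as the arm can. A call with a gripper value outside its range is refused whole. The fingers move at their own pace and stop on an object; "squeeze" is the grip in N (left out, the last holds). Time passes only in rows, so rows that repeat a pose let the fingers close. It gives the time, the measured TCP pose, the force, the opening and the grip force at its end, in the units of the state.
- robot.read_state(): the state, without advancing time (a new reading comes with each control period).
- robot.read_camera(name): name is "side" or "top" or "wrist"; returns (picture, depth): 480x640x3 uint8, red, green, blue; 480x640 float32, m along the optical axis (not along the pixel's ray), 0 where there is no reading.
- robot.camera_model(name): a dict with "K" (3x3 intrinsics, pixels), "R" (3x3) and "t" (3): a world point X has camera coordinates R X + t; the wrist camera has in their place "tool_from_camera" (4x4, takes a point from camera to tool coordinates, whose origin is the TCP and whose axes are the flange's). Camera axes: x right, y down, z forward; pixel columns grow to the right and rows downward; lengths in m; the calibration is good to about 2 mm. A picture is of the moment at which its call begins: read the wrist's pose just before it. camera_model takes no time and is no camera call.
- robot.close_job(): hands the job in; it is judged then, once.
Trained networks look in the newest picture that a camera, given by its name, has taken for a name from the list of things; names that differ only in an ending like _2 or _b are one class to them, and where a whole thing is asked for, a point or a joint stands for the part that bears it (a point fixed in the world has none). Each returns a list of dicts, best first, with "confidence" (0 to 1); they miss things now and then, are a little off and sometimes report something else, mostly with a low value. They report only what shows in the picture. A call takes as long as a camera call. They do not tell look-alikes from the thing itself.
- robot.recognise(camera, label): "uv" ([column, row] in pixels, amid what is visible of it).
The state is a dict: "t": time; "q": joint angles; "dq": joint speeds; "joint_torque": joint torques, N m; "tool_pos": TCP position; "orientation": TCP orientation; "force": force on the tool from outside, world axes, zero at the start; "wrist_torque": the same for the moment, N m; "opening": finger opening in m; "gripper_force": force on a finger pad.
Only numpy, scipy, OpenCV 4.12 (cv2) and the standard library are available. Lean on these libraries where they do the work, as an engineer would, in place of code of your own. Each camera call takes 0.05 s, during which the arm holds its last target. There are 200 camera calls.

### The job

Set up the checking place: swing the chart's kickstand leg (the one with the orange pull tab) fully open, then stand the chart on its foot and leg in the middle of the black mat, square to it and with the coloured face towards the robot's side. Also load every white case that is there into the sloped lane, each flat and crosswise, so that they slide down in one row against the stop. Leave the timer, the blue box and the beaker alone.

Things in the scene. Friction and masses are not known exactly. Their poses are not given: they have to be found in the camera images.
- chart_center (a point): colour chart: grey rigid panel 160 mm tall, 60 wide, 14 thick, about 0.4 kg, coloured swatches on its face; dark foot bar 96 mm wide, 10 thick, 14 high along its bottom edge, flush with the face; metal kickstand leg on its back. Point: centre of the panel. x points to the foot (foot edge at +80 mm, top edge at -80), y across, z out of the BACK (back surface at +7, face at -7)
- rest: fixed white rest on which the chart lies at the start, back up and leg folded, sloping 0.6 rad: its top edge up and towards the robot, its foot lower, away from the robot, behind an 8 mm lip. The rest's plate is 40 mm wide, so the panel's long sides are free to be gripped. Origin on the worktop below the chart's middle (panel face there 80 mm up)
- chart_foot (a point): the back edge of the foot bar's underside, at its middle: the line on which the standing chart rests (+80, 0, +3 mm from chart_center in the chart's axes)
- chart_hinge (a point): middle of the leg's hinge axis on the chart's back (-24, 0, +13 mm from chart_center in the chart's axes); the axis runs along the chart's y
- chart_leg (a joint): opening angle of the leg: 0 folded flat along the back, pointing to the foot, up to a firm stop at 0.62 rad (fully open); its free end swings up out of the back. A friction hinge (0.04 N m), it stays where it is left; turn with the tab, or the whole chart comes up. Standing on its foot bar and the open leg the chart leans back 0.26 rad
- leg_tab (a point): centre of the orange pull tab on the leg: 24 mm long along the leg, 10 thick along the chart's y, standing 26 mm out of the leg's outer side; 80 mm along the leg from the hinge axis and 16 out from the leg's mid-plane. x along the leg to its free end, y as the chart's, z out of the tab. The leg is 26 mm wide, 6 thick
- leg_foot (a point): centre of the leg's rubber foot, a bar of 8 mm diameter, 46 mm long along the chart's y, 99 mm from the hinge axis
- mat_top (a point): centre of the top (3 mm above the worktop) of the fixed black rubber mat with a white border line, 130 mm (x) by 120 mm (y). Its x points away from the robot's side, its y to the left
- lane_stop (a point): fixed sloped aluminium lane, blue walls. Point: on its floor, mid-width, at the stop's inner face (low end, nearer the robot). x UP the slope along the floor (268 mm long, open at the top, slope 0.42 rad), y across to the left, z square to the floor. Walls and stop 24 mm high, inner width 114. Slippery: a case laid crosswise (105 mm across) slides down to the stop or to the case below
- case_0_center (a point): one of up to four identical flat white plastic cases, lids shut, 58 x 105 x 22 mm, about 50 g, lying flat on the worktop; the point is its centre; x across its 58 mm width, y along its length, z up out of the lid. Not every case is there in every run
- case_1_center (a point): one of up to four identical flat white plastic cases, lids shut, 58 x 105 x 22 mm, about 50 g, lying flat on the worktop; the point is its centre; x across its 58 mm width, y along its length, z up out of the lid. Not every case is there in every run
- case_2_center (a point): one of up to four identical flat white plastic cases, lids shut, 58 x 105 x 22 mm, about 50 g, lying flat on the worktop; the point is its centre; x across its 58 mm width, y along its length, z up out of the lid. Not every case is there in every run
- case_3_center (a point): one of up to four identical flat white plastic cases, lids shut, 58 x 105 x 22 mm, about 50 g, lying flat on the worktop; the point is its centre; x across its 58 mm width, y along its length, z up out of the lid. Not every case is there in every run
- bench_timer: white timer, 66 x 66 x 17 mm (a bystander: leave it alone); its origin is under its centre
- slide_box: blue plastic box, 87 x 100 x 34 mm (a bystander: leave it alone); its origin is under its centre
- beaker: clear beaker, 54 mm wide, 70 mm high (a bystander: leave it alone); its origin is under its centre
Not all that is in view belongs to the job. What is shaped like the part that bears chart_center but turquoise is not meant.

How it is judged:
By the outcome, as a careful person would: the job done as asked, in the order asked, and still so for the second after the job is handed in, with the robot touching nothing.
Of case_0, case_1, case_2, case_3 only 3 to 4 are there at a start; the rules pass over those that are not, and their reading is None.
At some moment in a run one of case_0, case_1, case_2, case_3 may be knocked a few centimetres aside while the robot is not near it.
It also fails if it takes over 208 s, if anything falls off the work surface, if the arm or the gripper's body presses on something with over 40 N, if the wrist force passes 120 N, or if a joint passes its speed limit or range.

## Working session

There is one attempt and no reset: what is moved stays moved. The work goes in short steps, Python scripts to look and compute and a tool call to move; the robot and the scene stay as the last step left them, time stands still between calls to the robot, and variables do not carry over. Pictures are saved under pics/ and viewed, at most 14 in all, crops included, and the job is handed in when it is done.

Besides the shell and the picture viewer there is one more tool, called by a JSON object that holds its "fn" and its "kwargs", one argument or row to a line. move_arm: Moves the arm, as the interface text tells. Its arguments: {"type":"object","properties":{"deltas":{"type":"array","items":{"type":"number"}},"squeeze":{"type":"number"}},"required":["deltas"]}

```bash
mkdir -p pics; cat > h.py <<'E'
import numpy as np, cv2
from plant import robot
from scipy.spatial.transform import Rotation as Rn
np.set_printoptions(precision=4,suppress=True)
def save(n,im,big=None):
    if big: 
        c0,r0,c1,r1=big; im=im[r0:r1,c0:c1]; s=min(800/im.shape[1],600/im.shape[0]); im=cv2.resize(im,None,fx=s,fy=s,interpolation=cv2.INTER_CUBIC)
    cv2.imwrite('pics/'+n+'.png',im[:,:,::-1])
def cam(name):
    m=robot.camera_model(name); K=m['K']
    if name!='wrist': R,t=m['R'],m['t']; return K,np.array(R).T,-np.array(R).T@np.array(t)
    s=robot.read_state(); T=np.array(m['tool_from_camera']); Rt=Rn.from_rotvec(s['orientation']).as_matrix()
    return K,Rt@T[:3,:3],Rt@T[:3,3]+s['tool_pos']
def cloud(d,c):
    K,R,o=c; v,u=np.mgrid[0:480,0:640]; 
    P=np.stack([(u-K[0][2])/K[0][0]*d,(v-K[1][2])/K[1][1]*d,d],-1)@R.T+o
    P[d<=0]=np.nan; return P
E
python3 - <<'E'
from h import *
for n in ('top','side'):
    c=cam(n); im,d=robot.read_camera(n); save(n+'0',im); np.savez(n+'0.npz',im=im,d=d)
    P=cloud(d,c); print(n,'cam at',c[2])
    for l in ['chart_center','leg_tab','chart_hinge','chart_foot','leg_foot','mat_top','lane_stop','case_0_center','bench_timer','slide_box','beaker','rest']:
        r=robot.recognise(n,l)
        for x in r[:6]:
            u,v=map(int,np.round(x['uv'])); print(l,u,v,round(x['confidence'],2),P[v,u])
E
```

```text
top cam at [ 0.2518 -0.1649  1.8504]
chart_center 467 254 0.81 [ 0.4837 -0.6454  0.0257]
chart_center 358 236 0.69 [ 0.521  -0.3112  0.1109]
leg_tab 462 248 0.56 [ 0.5028 -0.6329  0.0179]
leg_tab 365 225 0.51 [ 0.5563 -0.3331  0.0934]
chart_hinge 362 239 0.63 [ 0.5123 -0.3226  0.1118]
chart_foot 360 233 0.8 [ 0.5314 -0.3179  0.1008]
chart_foot 466 251 0.75 [ 0.4931 -0.6433  0.0231]
leg_foot 464 243 0.7 [ 0.5184 -0.6399  0.016 ]
leg_foot 365 224 0.5 [ 0.5593 -0.3331  0.093 ]
leg_foot 362 234 0.41 [ 0.5271 -0.3228  0.1097]
mat_top 388 272 0.67 [ 0.4286 -0.4102  0.0071]
mat_top 410 214 0.32 [ 0.6028 -0.4753  0.0301]
mat_top 363 236 0.27 [ 0.5222 -0.3262  0.1046]
lane_stop 105 262 0.75 [0.4403 0.4166 0.0816]
lane_stop 278 275 0.44 [ 0.4145 -0.0799  0.0183]
bench_timer 325 184 0.7 [ 0.694  -0.218   0.0228]
slide_box 410 212 0.96 [ 0.6076 -0.4743  0.0366]
beaker 139 224 0.53 [0.564  0.3435 0.0157]
side cam at [-0.8547 -0.1789  0.9014]
chart_center 387 243 0.65 [ 0.5096 -0.326   0.1141]
chart_center 493 280 0.57 [ 0.4612 -0.6516  0.0218]
leg_tab 477 266 0.46 [ 0.5215 -0.6146  0.0325]
chart_hinge 490 277 0.87 [ 0.4704 -0.644   0.0264]
chart_hinge 392 242 0.67 [ 0.5708 -0.3482  0.0829]
chart_foot 487 278 0.57 [ 0.157  -0.5275  0.2303]
chart_foot 390 247 0.54 [ 0.4878 -0.3336  0.113 ]
leg_foot 475 266 0.47 [ 0.5277 -0.6103  0.0284]
mat_top 412 289 0.76 [ 0.4298 -0.4038  0.002 ]
lane_stop 142 265 0.97 [0.4139 0.4006 0.072 ]
lane_stop 347 245 0.54 [ 0.6648 -0.2072  0.0124]
bench_timer 345 243 0.66 [ 0.6729 -0.2002  0.0154]
bench_timer 393 242 0.52 [ 0.5735 -0.3517  0.0815]
slide_box 425 256 0.94 [ 0.5751 -0.4589  0.0315]
beaker 185 251 0.61 [0.5333 0.3081 0.0514]
rest 384 265 0.72 [ 0.4869 -0.3197  0.0488]
rest 392 244 0.59 [ 0.5498 -0.3462  0.0878]
```

```bash
python3 - <<'E'
from h import *
im=np.load('top0.npz')['im']; save('top0c',im,(60,140,540,340))
E
```

```text
(no output)
```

View pics/top0c.png

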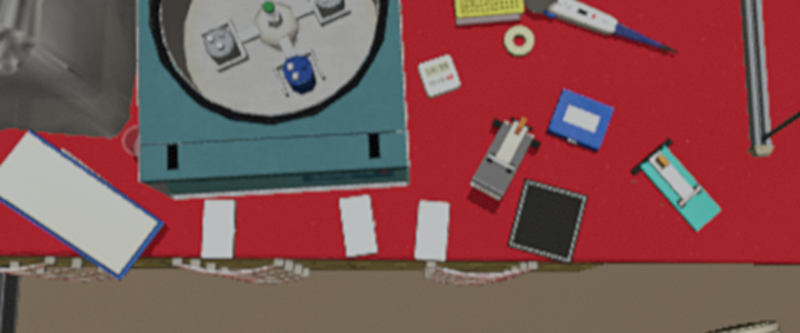

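View pics/side0.png

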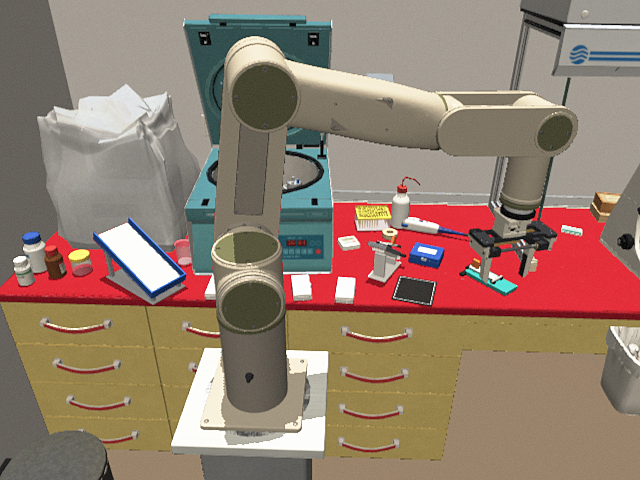

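```bash
python3 - <<'E'
from h import *
z=np.load('top0.npz'); im,d=z['im'],z['d']; c=cam('top'); P=cloud(d,c)
print('K',c[0][0][0])
def fit(mask,name,lo,hi):
    n,l,st,ce=cv2.connectedComponentsWithStats(mask.astype(np.uint8))
    for i in range(1,n):
        if lo<st[i,4]<hi:
            p=P[l==i]; p=p[np.isfinite(p).all(1)]
            (cx,cy),(w,h),a=cv2.minAreaRect(p[:,:2].astype(np.float32)); print(name,ce[i],st[i,4],'c',round(cx,3),round(cy,3),'wh',round(w,3),round(h,3),'ang',round(a,1),'z',np.nanmedian(p[:,2]).round(3))
r=im.astype(int); X,Y,Z=P[...,0],P[...,1],P[...,2]
reg=(X>.28)&(X<.85)
white=(r.min(2)>180)&reg
fit(white&(Z<.06),'white',80,900)
fit((r.max(2)<70)&reg&(Z<.03),'black',300,4000)
blue=(r[...,2]>r[...,0]+60)&(r[...,2]>r[...,1]+40)&reg
fit(blue,'blue',60,4000)
# lane floor
m=white&(Z>.02)&(Y>.2)
n,l,st,ce=cv2.connectedComponentsWithStats(m.astype(np.uint8)); i=1+st[1:,4].argmax(); p=P[l==i]; print('lane',st[i],p.min(0),p.max(0))
mu=p.mean(0); U,S,V=np.linalg.svd(p-mu,full_matrices=False); print(mu,V,'slope',np.arccos(abs(V[2,2])))
print((( p-mu)@V.T).min(0),((p-mu)@V.T).max(0))
E
```

```text
K 614.149387277466
white [410.5215 147.9043] 209 c 0.808 -0.481 wh 0.11 0.039 ang 64.3 z 0.037
white [323.6627 186.1325] 166 c 0.694 -0.213 wh 0.059 0.058 ang 19.4 z 0.016
white [408.6575 210.8836] 146 c 0.612 -0.471 wh 0.056 0.027 ang 68.0 z 0.034
white [465.8148 248.5481] 135 c 0.501 -0.643 wh 0.061 0.023 ang 42.7 z 0.023
white [274.4877 275.0455] 527 c 0.414 -0.07 wh 0.098 0.05 ang 9.0 z 0.022
white [137.5766 270.8869] 274 c 0.418 0.334 wh 0.077 0.043 ang 59.2 z 0.047
white [190.6345 277.0218] 550 c 0.405 0.179 wh 0.052 0.097 ang 89.6 z 0.022
white [318.9848 278.1139] 527 c 0.407 -0.203 wh 0.049 0.1 ang 85.5 z 0.022
white [124.4608 293.5588] 102 c 0.354 0.369 wh 0.059 0.022 ang 53.9 z 0.043
black [388.2731 272.1059] 1190 c 0.429 -0.412 wh 0.1 0.111 ang 75.3 z 0.003
black [ 26.9462 308.2387] 930 c 0.324 0.839 wh 0.022 0.087 ang 87.1 z -0.372
blue [209.8058 120.9784] 139 c 0.835 0.114 wh 0.039 0.043 ang 21.3 z 0.188
blue [238.9821 181.8155] 168 c 0.657 0.028 wh 0.046 0.044 ang 18.4 z 0.187
blue [407.7731 211.5754] 617 c 0.611 -0.469 wh 0.097 0.083 ang 68.4 z 0.034
blue [110.3947 241.1053] 76 c 0.495 0.392 wh 0.201 0.003 ang 55.0 z 0.114
blue [118.5694 284.0324] 216 c 0.39 0.416 wh 0.275 0.125 ang 80.3 z 0.059
lane [  53  221   99   62 2461] [0.3875 0.2932 0.0216] [0.5491 0.5472 0.1473]
[0.4639 0.4379 0.0975] [[-0.3595 -0.8429 -0.4004]
 [ 0.9044 -0.4204  0.0729]
 [-0.2298 -0.3359  0.9134]] slope 0.4191669943282268
[-0.1076 -0.0629 -0.015 ] [0.1644 0.0611 0.0133]
```

```bash
cat >> h.py <<'E'
def Rtool(az,e,flip=1):
    "tool z along horizontal azimuth az (rad) with elevation e; closing axis y horizontal"
    h=np.array([np.cos(az),np.sin(az),0]); z=h*np.cos(e)+np.array([0,0,np.sin(e)])
    y=flip*np.array([-np.sin(az),np.cos(az),0]); return np.stack([np.cross(y,z),y,z],1)
def delta(p,R,n=1):
    s=robot.read_state(); R0=Rn.from_rotvec(s['orientation']).as_matrix()
    dp=R0.T@(np.array(p)-s['tool_pos']); w=Rn.from_matrix(R0.T@R).as_rotvec()
    print('delta',dp.round(4),w.round(4),'rows>=',max(np.linalg.norm(dp)/.0625,np.linalg.norm(w)/.187).round(1))
    return dp,w
E
python3 - <<'E'
from h import *
s=robot.read_state(); print(s['t'],s['tool_pos'],Rn.from_rotvec(s['orientation']).as_matrix()); print(robot.camera_model('wrist'))
a=np.radians(-25)
for f in (1,-1): print(f,Rtool(a,-np.pi/2,f)); delta([.5,-.36,.36],Rtool(a,-np.pi/2,f))
E
```

```text
1.3 [ 0.1789 -0.5727  0.2296] [[ 0.9545  0.2982 -0.    ]
 [ 0.2982 -0.9545  0.    ]
 [ 0.     -0.     -1.    ]]
{'K': array([[401.8781,   0.    , 319.7338],
       [  0.    , 401.8781, 234.4928],
       [  0.    ,   0.    ,   1.    ]]), 'tool_from_camera': array([[ 0.0009, -0.9623, -0.272 ,  0.0755],
       [ 1.    ,  0.0008,  0.0007, -0.0004],
       [-0.0005, -0.272 ,  0.9623, -0.1558],
       [ 0.    ,  0.    ,  0.    ,  1.    ]])}
1 [[-0.9063  0.4226  0.    ]
 [ 0.4226  0.9063 -0.    ]
 [-0.      0.     -1.    ]]
delta [ 0.3699 -0.1073 -0.1304] [-0.     -0.     -2.4025] rows>= 12.8
-1 [[ 0.9063 -0.4226  0.    ]
 [-0.4226 -0.9063 -0.    ]
 [ 0.     -0.     -1.    ]]
delta [ 0.3699 -0.1073 -0.1304] [-0.      0.      0.7391] rows>= 6.5
```

{"fn": "move_arm", "kwargs": {
  "deltas": [0.1,-0.03,-0.1,0,0,0.2,1,0.37,-0.107,-0.1,0,0,0.739,1,0.37,-0.107,-0.1,0,0,0.739,1,0.37,-0.107,-0.1,0,0,0.739,1,0.37,-0.107,-0.1,0,0,0.739,1,0.37,-0.107,-0.1,0,0,0.739,1,0.37,-0.107,-0.1,0,0,0.739,1,0.37,-0.107,-0.1,0,0,0.739,1,0.37,-0.107,-0.1,0,0,0.739,1,0.37,-0.107,-0.1,0,0,0.739,1,0.37,-0.107,-0.1,0,0,0.739,1]
}}

```text
t: 2.68
tool_pos: [0.4993, -0.3611, 0.3295]
orientation: [3.067, -0.682, -0.0]
force: [-0.1, -0.4, 0.8]
opening: 0.0929
gripper_force: 0.0
```

```bash
python3 - <<'E'
from h import *
s=robot.read_state(); print(s['t'],s['tool_pos'],s['q'])
n='wrist'; c=cam(n); im,d=robot.read_camera(n); save('w1',im); P=cloud(d,c); np.savez('w1.npz',im=im,d=d,P=P)
for l in ['chart_center','leg_tab','chart_hinge','chart_foot','leg_foot','mat_top','rest','case_0_center']:
    for x in robot.recognise(n,l)[:4]:
        u,v=map(int,np.round(x['uv'])); print(l,u,v,round(x['confidence'],2),P[v,u])
E
```

```text
2.675 [ 0.4993 -0.3611  0.3295] [-0.7093  0.1563  1.2798 -0.0002  1.7057  1.2994]
chart_center 272 187 0.66 [ 0.5316 -0.3258  0.1025]
chart_center 554 80 0.66 [ 0.4992 -0.6395  0.0241]
leg_tab 544 70 0.61 [ 0.5134 -0.6327  0.024 ]
leg_tab 274 160 0.57 [ 0.5532 -0.3373  0.0894]
chart_hinge 273 187 0.8 [ 0.5314 -0.3269  0.1039]
chart_hinge 552 83 0.78 [ 0.4968 -0.6377  0.0222]
chart_foot 273 187 0.96 [ 0.5314 -0.3269  0.1039]
chart_foot 554 86 0.8 [ 0.4931 -0.6382  0.0233]
leg_foot 543 71 0.69 [ 0.5127 -0.6322  0.0225]
leg_foot 277 161 0.65 [ 0.5512 -0.3398  0.0916]
mat_top 383 219 0.64 [ 0.4296 -0.4145  0.0053]
rest 304 166 0.61 [ 0.5346 -0.3602  0.077 ]
```

View pics/w1.png

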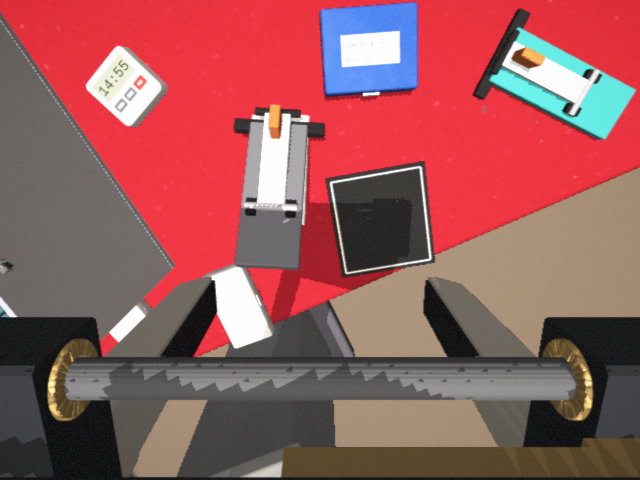

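```bash
python3 - <<'E'
from h import *
z=np.load('w1.npz'); im,P=z['im'].astype(int),z['P']; hsv=cv2.cvtColor(z['im'],cv2.COLOR_RGB2HSV).astype(int)
box=np.zeros((480,640),bool); box[95:275,225:335]=1
Z=P[...,2]
org=box&(hsv[...,0]<22)&(hsv[...,0]>8)&(hsv[...,1]>150)&(hsv[...,2]>100)&(Z>.03)
grey=box&(hsv[...,1]<60)&(hsv[...,2]<150)&(hsv[...,2]>60)&(Z>.04)
n,l,st,ce=cv2.connectedComponentsWithStats(org.astype(np.uint8)); print(st[1:],ce[1:])
o=P[org]; print('tab',np.nanmedian(o,0),o.min(0),o.max(0))
p=P[grey]; p=p[np.isfinite(p).all(1)]
for k in range(5):
    mu=p.mean(0); V=np.linalg.svd(p-mu,full_matrices=False)[2]; nn=V[2]*np.sign(V[2,2]); r=(p-mu)@nn; p=p[abs(r)<max(.003,2*np.std(r)) ] if k<4 else p
print('plane n',nn,len(p),'std',r.std(),'tilt',np.arccos(nn[2]),'az',np.degrees(np.arctan2(nn[1],nn[0])))
az=np.arctan2(nn[1],nn[0])
# all chart-plane points
q=P[box&(Z>.03)]; q=q[np.isfinite(q).all(1)]; q=q[abs((q-mu)@nn)<.005]
h=np.array([np.cos(az),np.sin(az),0]); t=.6
def frame(az):
    h=np.array([np.cos(az),np.sin(az),0]); return h*np.cos(t)-np.array([0,0,np.sin(t)]), np.array([-np.sin(az),np.cos(az),0])*1., h*np.sin(t)+np.array([0,0,np.cos(t)])
# yaw refine: minimise width of the panel's upper part
xa,ya,za=frame(az)
B=np.stack([xa,ya],1); uv=((q-mu)@B); 
print('uv range',np.percentile(uv,[0,1,50,99,100],axis=0))
up=uv[(uv[:,0]<np.percentile(uv[:,0],55))]
rc=cv2.minAreaRect((up*1000).astype(np.float32)); print(rc)
mn=uv[:,0].min(); print('mu',mu)
for lo in np.arange(-.1,.1,.01):
    k=uv[(uv[:,0]>=lo)&(uv[:,0]<lo+.01),1]
    if len(k)>5: print(round(lo,2),len(k),k.min().round(4),k.max().round(4))
# mat: white border / black
b=np.zeros((480,640),np.uint8); b[155:285,320:440]=1
m=(b>0)&(hsv[...,1]<80)&(Z<.012)&(Z>-.01)&~((hsv[...,0]<10)&(hsv[...,1]>60))
n,l,st,ce=cv2.connectedComponentsWithStats(m.astype(np.uint8)); i=1+st[1:,4].argmax(); p=P[l==i]; print('mat',cv2.minAreaRect((p[:,:2]*1000).astype(np.float32)),np.median(p[:,2]))
E
```

```text
[[269 105  12  33 339]] [[274.8083 120.2655]]
tab [ 0.5858 -0.3555  0.0958] [ 0.571  -0.3647  0.0836] [ 0.6001 -0.3446  0.1037]
plane n [ 0.4988 -0.2681  0.8242] 3538 std 0.0008016221539357159 tilt 0.602000307075383 az -28.26231711480834
uv range [[-0.0309 -0.0461]
 [-0.0301 -0.0397]
 [ 0.0184 -0.0013]
 [ 0.1276  0.0429]
 [ 0.1335  0.0494]]
((2.098909378051758, 1.607534408569336), (65.66497802734375, 60.392879486083984), 0.3235619366168976)
mu [ 0.4941 -0.3069  0.1197]
-0.04 81 -0.0265 0.0301
-0.03 699 -0.0283 0.0313
-0.02 661 -0.0286 0.0317
-0.01 643 -0.0285 0.0313
-0.0 627 -0.0283 0.0317
0.01 602 -0.0284 0.0315
0.02 201 -0.0281 0.0313
0.03 181 -0.0284 0.0315
0.04 313 -0.0284 0.0316
0.05 306 -0.0282 0.0316
0.06 285 -0.0283 0.0315
0.07 288 -0.0281 0.0314
0.08 284 -0.0283 0.0315
0.09 275 -0.0279 0.0314
mat ((426.4146728515625, -411.9864807128906), (118.19129180908203, 129.5811309814453), 75.02574920654297) 0.003898336851104439
```

```bash
cat >> h.py <<'E'
az=np.radians(-28.26); t_=.6; hh=np.array([np.cos(az),np.sin(az),0]); up=np.array([0,0,1.])
CX=hh*np.cos(t_)-up*np.sin(t_); CY=np.array([-np.sin(az),np.cos(az),0]); CZ=hh*np.sin(t_)+up*np.cos(t_)
C0=np.array([.4941,-.3069,.1197])+.049*CX+.0016*CY-.007*CZ
def chart(x,y,z): return C0+(x*CX+y*CY+z*CZ)/1000
MAT=np.array([.4264,-.4120,.003]); mz=np.radians(-15)
def legpt(a,out,th): # mm along leg, out, opening
    return chart(-24+a*np.cos(th)-out*np.sin(th),0,13+a*np.sin(th)+out*np.cos(th))
E
python3 - <<'E'
from h import *
print('C0',C0,'tab',legpt(80,16,0),'tabtop',legpt(80,29,0),'rest origin xy vs', chart(0,0,-7))
e=np.radians(-115)
print('pre'); p0=legpt(80,18,0)-.06*Rtool(az,e,-1)[:,2]; delta(p0,Rtool(az,e,-1)); print(p0)
p=legpt(80,18,0); delta(p,Rtool(az,e,-1)); print(p)
E
```

```text
C0 [ 0.527  -0.3228  0.0863] tab [ 0.5821 -0.3524  0.0786] tabtop [ 0.5886 -0.3559  0.0893] rest origin xy vs [ 0.5235 -0.3209  0.0805]
pre
delta [ 0.0974 -0.0403  0.195 ] [ 0.0125 -0.4362  0.0561] rows>= 3.5
[ 0.6055 -0.3649  0.1346]
delta [ 0.0721 -0.0417  0.2494] [ 0.0125 -0.4362  0.0561] rows>= 4.2
[ 0.5831 -0.3529  0.0802]
```

```bash
python3 - <<'E'
from h import *
z=np.load('w1.npz'); im,P=z['im'],z['P']; hsv=cv2.cvtColor(im,cv2.COLOR_RGB2HSV).astype(int)
box=np.zeros((480,640),bool); box[95:275,225:335]=1
org=box&(hsv[...,0]<22)&(hsv[...,0]>8)&(hsv[...,1]>150)&(hsv[...,2]>100)&(P[...,2]>.03)
B=np.stack([CX,CY,CZ],1)
o=(P[org]-C0)@B*1000; print(np.percentile(o,[2,10,25,50,75,90,98],axis=0))
wh=box&(hsv[...,1]<40)&(hsv[...,2]>190); w=(P[wh]-C0)@B*1000; w=w[(abs(w[:,1])<14)&(w[:,2]>5)]
for lo in range(-30,80,10):
    k=w[(w[:,0]>=lo)&(w[:,0]<lo+10)]; print(lo,len(k),np.median(k,0) if len(k) else '')
E
```

```text
[[41.5059 -4.7838 28.5683]
 [42.238  -4.4991 34.4763]
 [43.2614 -3.297  42.4341]
 [48.9155 -0.8803 48.7958]
 [56.6936  1.3863 49.8652]
 [60.9035  2.9292 50.4467]
 [62.9371  4.0833 51.0576]]
-30 133 [-22.9048   0.1926  16.6197]
-20 279 [-15.2354  -0.1441  16.8927]
-10 275 [-5.0151 -0.4982 17.8628]
0 270 [ 4.9445  0.1311 18.8656]
10 263 [14.972  -0.1231 19.9379]
20 252 [25.2146 -0.144  20.7844]
30 256 [34.8168 -0.2756 21.868 ]
40 206 [44.0423  0.1171 22.7139]
50 123 [54.7789 -6.1233 23.7755]
60 116 [65.0482 -6.5648 24.8903]
70 28 [71.1152 -6.8702 25.2607]
```

```bash
python3 - <<'E'
from h import *
e=np.radians(-112); R=Rtool(az,e,-1); p=legpt(80,18,.1)
print('pre'); delta(p-.06*R[:,2],R); delta(p-.03*R[:,2],R); delta(p,R); print(p)
R0=R
for th in (.2,.3,.4,.5,.6,.66):
    R1=Rtool(az,e+th-.1,-1); print(th,(R0.T@(legpt(80,18,th)-p)).round(4),Rn.from_matrix(R0.T@R1).as_rotvec().round(3))
E
```

```text
pre
delta [ 0.0972 -0.0403  0.186 ] [ 0.011  -0.3839  0.0563] rows>= 3.4
delta [ 0.0859 -0.0409  0.2138] [ 0.011  -0.3839  0.0563] rows>= 3.7
delta [ 0.0747 -0.0416  0.2417] [ 0.011  -0.3839  0.0563] rows>= 4.1
[ 0.5855 -0.3542  0.088 ]
0.2 [-0.0013  0.     -0.0081] [0.  0.1 0. ]
0.3 [-0.0033 -0.     -0.016 ] [-0.   0.2 -0. ]
0.4 [-0.0062  0.     -0.0237] [0.  0.3 0. ]
0.5 [-0.0098 -0.     -0.0311] [0.  0.4 0. ]
0.6 [-0.0141 -0.     -0.038 ] [ 0.   0.5 -0. ]
0.66 [-0.017  0.    -0.042] [0.   0.56 0.  ]
```

{"fn": "move_arm", "kwargs": {
  "deltas": [0.05,-0.02,0.05,0,-0.19,0.03,0.45,0.0972,-0.0403,0.186,0.011,-0.384,0.056,0.45,0.0972,-0.0403,0.186,0.011,-0.384,0.056,0.45,0.0972,-0.0403,0.186,0.011,-0.384,0.056,0.45,0.0972,-0.0403,0.186,0.011,-0.384,0.056,0.45,0.0972,-0.0403,0.186,0.011,-0.384,0.056,0.45,0.0972,-0.0403,0.186,0.011,-0.384,0.056,0.45]
}}

```text
t: 4.0
tool_pos: [0.6064, -0.3662, 0.1491]
orientation: [-2.909, 0.733, 0.555]
force: [-0.2, 0.3, 0.6]
opening: 0.042
gripper_force: 0.0
```

```bash
python3 - <<'E'
from h import *
e=np.radians(-112); R=Rtool(az,e,-1); p=legpt(80,18,.1); delta(p,R)
c=cam('wrist'); im,d=robot.read_camera('wrist'); P=cloud(d,c); save('w2',im); hsv=cv2.cvtColor(im,cv2.COLOR_RGB2HSV).astype(int)
org=(hsv[...,0]<22)&(hsv[...,0]>8)&(hsv[...,1]>150)&(hsv[...,2]>100)&(P[...,2]>.06)&(abs(P[...,1]+.35)<.05)
B=np.stack([CX,CY,CZ],1); o=(P[org]-C0)@B*1000; print(len(o),np.percentile(o,[2,50,98],axis=0))
E
```

```text
delta [ 0.     -0.0007  0.0658] [ 0.0007 -0.0075 -0.0005] rows>= 1.1
386 [[44.682  -4.1005 35.0952]
 [60.5774 -0.211  50.1499]
 [66.9972  4.2491 51.9831]]
```

View pics/w2.png

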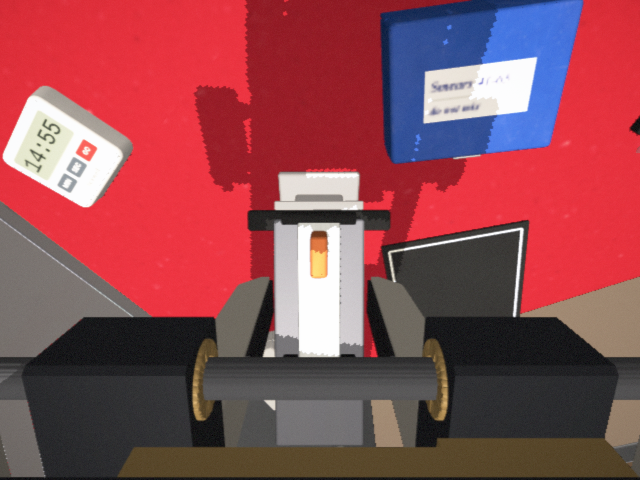

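{"fn": "move_arm", "kwargs": {
  "deltas": [0,-0.0005,0.04,0,-0.007,0,0.45,0,-0.0005,0.0655,0,-0.007,0,0.45,0,-0.0005,0.0655,0,-0.007,0,0.45,0,-0.0005,0.0655,0,-0.007,0,0,0,-0.0005,0.0655,0,-0.007,0,0,0,-0.0005,0.0655,0,-0.007,0,0,0,-0.0005,0.0655,0,-0.007,0,0],
  "squeeze": 15
}}

```text
t: 4.92
tool_pos: [0.5843, -0.3531, 0.0833]
orientation: [-2.902, 0.73, 0.573]
force: [0.9, -2.0, 1.4]
opening: 0.0099
gripper_force: 15.1
```

```bash
python3 - <<'E'
from h import *
s=robot.read_state(); R0=Rtool(az,np.radians(-112),-1); print(s['tool_pos'],R0.T@(s['tool_pos']-legpt(80,18,.1)))
p=legpt(80,12.7,.1)
for th in (.2,.3,.4,.5,.6,.66):
    R1=Rtool(az,np.radians(-112)+th-.1,-1); print(th,(R0.T@(legpt(80,12.7,th)-p)).round(4),Rn.from_matrix(R0.T@R1).as_rotvec().round(3))
E
```

```text
[ 0.5843 -0.3531  0.0833] [ 0.0003 -0.0004  0.0049]
0.2 [-0.0007 -0.     -0.0081] [0.  0.1 0. ]
0.3 [-0.0023  0.     -0.016 ] [-0.   0.2 -0. ]
0.4 [-0.0046  0.     -0.0238] [0.  0.3 0. ]
0.5 [-0.0077  0.     -0.0313] [0.  0.4 0. ]
0.6 [-0.0115 -0.     -0.0384] [ 0.   0.5 -0. ]
0.66 [-0.0141 -0.     -0.0425] [0.   0.56 0.  ]
```

{"fn": "move_arm", "kwargs": {
  "deltas": [-0.0007,0,-0.0081,0,0.1,0,0,-0.0023,0,-0.016,0,0.2,0,0,-0.0046,0,-0.0238,0,0.3,0,0,-0.0077,0,-0.0313,0,0.4,0,0,-0.0115,0,-0.0384,0,0.5,0,0,-0.0141,0,-0.0425,0,0.56,0,0,-0.0141,0,-0.0425,0,0.56,0,0,-0.0141,0,-0.0425,0,0.56,0,0]
}}

```text
t: 5.92
tool_pos: [0.5864, -0.354, 0.1272]
orientation: [2.998, -0.754, 0.25]
force: [-3.0, 1.6, 0.3]
opening: 0.0102
gripper_force: 15.0
```

{"fn": "move_arm", "kwargs": {
  "deltas": [0,0,0.003,0,-0.04,0,0,0,0,0.003,0,-0.04,0,0,0,0,0.003,0,-0.04,0,0.45,0,0,0.003,0,-0.04,0,0.45,0,0,0.003,0,-0.04,0,0.45,0,0,-0.06,0,-0.04,0,0.45,-0.05,0,-0.12,0,-0.04,0,0.45,-0.1,0,-0.16,0,-0.04,0,1,-0.1,0,-0.16,0,-0.04,0,1,-0.1,0,-0.16,0,-0.04,0,1,-0.1,0,-0.16,0,-0.04,0,1]
}}

```text
t: 7.3
tool_pos: [0.4764, -0.295, 0.2678]
orientation: [3.011, -0.758, 0.194]
force: [-0.7, 0.5, -0.3]
opening: 0.0773
gripper_force: 0.0
```

```bash
python3 - <<'E'
from h import *
s=robot.read_state(); print(s['tool_pos'])
c=cam('wrist'); im,d=robot.read_camera('wrist'); P=cloud(d,c); save('w3',im); np.savez('w3.npz',im=im,P=P); hsv=cv2.cvtColor(im,cv2.COLOR_RGB2HSV).astype(int)
B=np.stack([CX,CY,CZ],1); Q=(P-C0)@B*1000
near=(abs(Q[...,0])<100)&(abs(Q[...,1])<60)&(Q[...,2]<100)&(Q[...,2]>3)
org=(hsv[...,0]<22)&(hsv[...,0]>8)&(hsv[...,1]>150)&near; o=Q[org]; print('tab',len(o),np.percentile(o,[2,50,98],axis=0))
w=Q[near&(abs(Q[...,1])<11)&(hsv[...,1]<40)&(hsv[...,2]>170)]
for lo in range(-30,80,10):
    k=w[(w[:,0]>=lo)&(w[:,0]<lo+10)]; print(lo,len(k),np.median(k,0) if len(k) else '')
g=Q[near&(hsv[...,1]<60)&(hsv[...,2]<160)&(hsv[...,2]>60)&(abs(Q[...,1])<35)&(abs(Q[...,2]-7)<6)]
A=np.c_[g[:,:2],np.ones(len(g))]; print('plane',np.linalg.lstsq(A,g[:,2],rcond=None)[0],np.percentile(g,[.5,50,99.5],axis=0))
E
```

```text
[ 0.4764 -0.295   0.2678]
tab 202 [[18.1904 -3.6474 59.1645]
 [25.5739  0.5454 76.5815]
 [38.062   4.7938 86.9989]]
-30 324 [-24.2089  -0.3382  16.8545]
-20 435 [-15.029    0.4514  22.1221]
-10 428 [-4.9981  0.4673 28.7107]
0 439 [ 4.8749  0.4817 35.3335]
10 442 [14.9947  0.4962 41.8065]
20 459 [25.1891 -0.2438 48.2227]
30 303 [33.7075 -4.0553 54.2289]
40 237 [44.9506 -5.5372 61.3284]
50 140 [52.6084 -5.5148 66.5341]
60 0 
70 0 
plane [ 0.0003 -0.0016  6.9864] [[-79.5992 -28.8044   3.3309]
 [-28.4666   0.4203   7.0066]
 [ 74.7278  29.8712  11.726 ]]
```

View pics/w3.png

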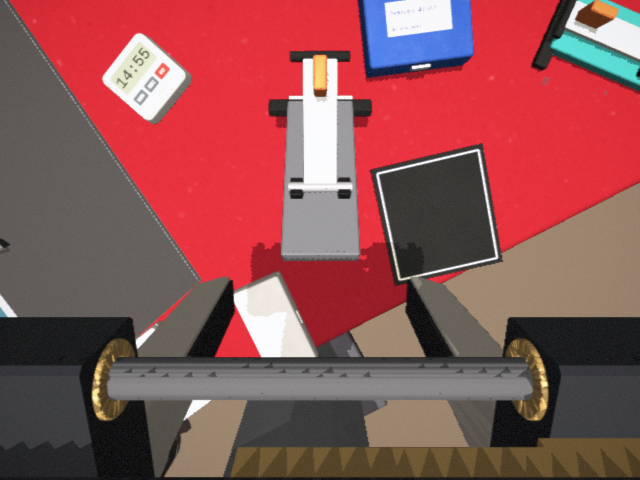

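```bash
python3 - <<'E'
from h import *
e=np.radians(-85); R=Rtool(az,e,-1); p=legpt(80,16,.58)
delta(p-.05*R[:,2],R); delta(p,R); print(p)
for th in (.62,.66,.68,.7):
    R1=Rtool(az,e+th-.58,-1); print(th,(R.T@(legpt(80,16,th)-p)).round(4))
E
```

```text
delta [0.1085 0.0006 0.1073] [-0.0004 -0.0403  0.0003] rows>= 2.4
delta [0.1064 0.0007 0.1572] [-0.0004 -0.0403  0.0003] rows>= 3.0
[ 0.5867 -0.3549  0.1249]
0.62 [-0.0004  0.     -0.0032]
0.66 [-0.0008  0.     -0.0065]
0.68 [-0.0011  0.     -0.0081]
0.7 [-0.0015 -0.     -0.0097]
```

{"fn": "move_arm", "kwargs": {
  "deltas": [0.06,0.0006,0.03,0,-0.04,0,0.45,0.1085,0.0006,0.08,0,-0.04,0,0.45,0.1085,0.0006,0.107,0,-0.04,0,0.45,0.1085,0.0006,0.107,0,-0.04,0,0.45,0.1065,0.0007,0.157,0,-0.04,0,0.45,0.1065,0.0007,0.157,0,-0.04,0,0.45,0.1065,0.0007,0.157,0,-0.04,0,0,0.1065,0.0007,0.157,0,-0.04,0,0,0.1065,0.0007,0.157,0,-0.04,0,0,0.1065,0.0007,0.157,0,-0.04,0,0],
  "squeeze": 20
}}

```text
t: 8.6
tool_pos: [0.5874, -0.3551, 0.1277]
orientation: [3.023, -0.76, 0.138]
force: [2.0, 0.3, 2.0]
opening: 0.0099
gripper_force: 20.0
```

{"fn": "move_arm", "kwargs": {
  "deltas": [-0.0004,0,-0.0032,0,0.04,0,0,-0.0008,0,-0.0065,0,0.08,0,0,-0.0015,0,-0.0097,0,0.12,0,0,-0.0015,0,-0.0097,0,0.12,0,0,-0.0015,0,-0.0097,0,0.12,0,0,-0.0015,0,-0.0097,0,0.12,0.45,-0.0015,0,-0.0097,0,0.12,0.45,-0.0015,0,-0.0097,0,0.12,0.45,-0.0015,0,-0.07,0,0.12,0.45,-0.05,0,-0.12,0,0.12,0.45,-0.1,0,-0.15,0,0.05,1,-0.1,0,-0.15,0,0.05,1]
}}

```text
out of range
```

```bash
cat > look.py <<'E'
from h import *
def look():
    s=robot.read_state(); print(s['t'],s['tool_pos'])
    c=cam('wrist'); im,d=robot.read_camera('wrist'); P=cloud(d,c); np.savez('w4.npz',im=im,P=P); hsv=cv2.cvtColor(im,cv2.COLOR_RGB2HSV).astype(int)
    B=np.stack([CX,CY,CZ],1); Q=(P-C0)@B*1000
    near=(abs(Q[...,0])<100)&(abs(Q[...,1])<60)&(Q[...,2]<100)&(Q[...,2]>3)
    w=Q[near&(abs(Q[...,1])<11)&(hsv[...,1]<40)&(hsv[...,2]>170)]; w=w[(w[:,0]>-18)&(w[:,0]<30)]
    print('leg',np.arctan(np.polyfit(w[:,0],w[:,2],1)[0]))
    g=Q[near&(hsv[...,1]<60)&(hsv[...,2]<160)&(hsv[...,2]>60)&(abs(Q[...,1])<35)&(abs(Q[...,2]-7)<6)]
    A=np.c_[g[:,:2],np.ones(len(g))]; print('plane',np.linalg.lstsq(A,g[:,2],rcond=None)[0],np.percentile(g,[.5,50,99.5],axis=0))
E
python3 - <<'E'
from look import *
look()
E
```

```text
8.6 [ 0.5874 -0.3551  0.1277]
leg 0.5745361689253422
plane [-0.0273  0.0028  9.0104] [[ 57.9127 -28.8306   3.9531]
 [ 68.3171  17.8344   7.1704]
 [ 76.6725  30.078    8.8787]]
```

{"fn": "move_arm", "kwargs": {
  "deltas": [-0.0004,0,-0.0032,0,0.04,0,0,-0.0008,0,-0.0065,0,0.08,0,0,-0.0015,0,-0.0097,0,0.12,0,0,-0.0015,0,-0.0097,0,0.12,0,0,-0.0015,0,-0.0097,0,0.12,0,0,-0.0015,0,-0.0097,0,0.12,0,0.45,-0.0015,0,-0.0097,0,0.12,0,0.45,-0.0015,0,-0.0097,0,0.12,0,0.45,-0.0015,0,-0.07,0,0.12,0,0.45,-0.05,0,-0.12,0,0.12,0,0.45,-0.1,0,-0.15,0,0.05,0,1,-0.1,0,-0.15,0,0.05,0,1]
}}

```text
t: 10.15
tool_pos: [0.487, -0.3018, 0.2712]
orientation: [3.004, -0.756, 0.216]
force: [1.1, -0.5, 0.5]
opening: 0.0572
gripper_force: 0.0
```

```bash
python3 - <<'E'
from look import *
look()
E
```

```text
10.15 [ 0.487  -0.3018  0.2712]
leg 0.6112045424237242
plane [-0.0005 -0.0005  6.8428] [[-79.5414 -29.2133   3.2027]
 [-32.7995   3.8605   6.9335]
 [ 77.3663  29.8847   9.0565]]
```

```bash
cat >> h.py <<'E'
def Fframe(a=.265,m=mz):
    h=np.array([np.cos(m),np.sin(m),0]); X=-h*np.sin(a)-up*np.cos(a); Z=h*np.cos(a)-up*np.sin(a); return np.stack([X,np.cross(Z,X),Z],1),h
E
python3 - <<'E'
from look import *
look()
A=np.radians(3); e=-.6-A; R=Rtool(az,e,-1)
for x in (-150,-22): 
    p=chart(x,0,0)+0.03*(A*0)*CZ; print(x,p); delta(p,R)
RC=np.stack([CX,CY,CZ],1); RF,m=Fframe()
F=MAT-.030*m; CF=F-RF@np.array([.08,0,.003]); Rt=RF@RC.T@R
tcp=CF+RF@np.array([-.022,0,0]); print('final tcp',tcp,'centre',CF,'tool z',Rt[:,2],'rot',np.degrees(Rn.from_matrix(R.T@Rt).as_rotvec()))
print(R)
E
```

```text
10.2 [ 0.4873 -0.3019  0.2693]
leg 0.6086824564174271
plane [ 0.0005 -0.      6.9311] [[-79.7085 -29.1765   3.2195]
 [-39.5694   4.7418   6.9506]
 [ 75.5652  29.8821  12.1268]]
-150 [ 0.418  -0.2642  0.171 ]
delta [-0.0918 -0.0003  0.0846] [0.     0.7776 0.0002] rows>= 4.2
-22 [ 0.511  -0.3142  0.0987]
delta [ 0.0026 -0.0003  0.171 ] [0.     0.7776 0.0002] rows>= 4.2
final tcp [ 0.4204 -0.4104  0.1022] centre [ 0.4149 -0.4089  0.081 ] tool z [-0.3014  0.0808 -0.9501] rot [  4.1858 -70.4726 -13.5058]
[[ 0.5347 -0.4735  0.6999]
 [-0.2874 -0.8808 -0.3762]
 [ 0.7947 -0.     -0.6071]]
```

{"fn": "move_arm", "kwargs": {
  "deltas": [-0.05,0,0.0,0,0.19,0,1,-0.09,0,0.04,0,0.38,0,1,-0.0918,0,0.0846,0,0.57,0,1,-0.0918,0,0.0846,0,0.7776,0,1,-0.0918,0,0.0846,0,0.7776,0,1,-0.0918,0,0.0846,0,0.7776,0,1,-0.0918,0,0.0846,0,0.7776,0,1,-0.0918,0,0.0846,0,0.7776,0,1]
}}

```text
t: 11.25
tool_pos: [0.4554, -0.2934, 0.2267]
orientation: [2.617, -0.653, 1.187]
force: [0.2, 0.1, -1.2]
opening: 0.0931
gripper_force: 0.0
```

```bash
python3 - <<'E'
from look import *
s=robot.read_state(); print(s['tool_pos'],s['q'],s['t'])
A=np.radians(3); R=Rtool(az,-.6-A,-1); delta(chart(-22,0,0),R); delta(chart(-75,0,0),R)
im,d=robot.read_camera('wrist'); save('w5',im)
E
```

```text
[ 0.4554 -0.2934  0.2267] [-0.8563 -0.8909  2.498   0.4086  0.7629  1.0211] 11.25
delta [-0.0574 -0.007   0.1287] [-0.0082  0.0684 -0.0001] rows>= 2.3
delta [-0.0638 -0.0074  0.0761] [-0.0082  0.0684 -0.0001] rows>= 1.6
```

View pics/w5.png

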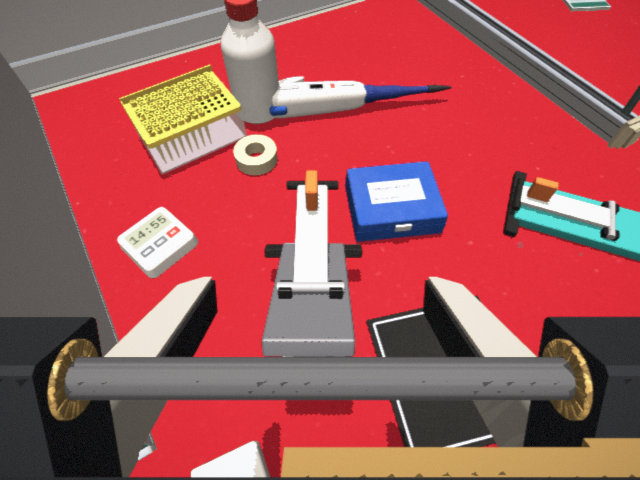

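```bash
cat > kin.py <<'E'
from h import *
from scipy.optimize import least_squares
def rot(ax,a): return Rn.from_euler(ax,a).as_matrix()
def fk(q,k):
    h,a1,a2,e,a3,L,c=k; R=rot('z',q[0]); p=np.array([0,0,h])+R@[a1,0,0]
    R=R@rot('y',q[1]); p=p+R@[0,0,a2]; R=R@rot('y',q[2]); p=p+R@[e,0,a3]; R=R@rot('z',q[3])@rot('y',q[4]); p=p+R@[0,0,L]; return p,R@rot('z',q[5]+c)
D=[([-1.353,.13,1.488,0,1.523,-.085],[.1789,-.5727,.2296],None),([-0.7093,.1563,1.2798,-.0002,1.7057,1.2994],[.4993,-.3611,.3295],[3.067,-.682,0])]
s=robot.read_state(); D.append((s['q'],s['tool_pos'],s['orientation']))
def res(k):
    o=list(.1*(k-K0)*.01)
    for q,p,r in D:
        a,R=fk(q,k); o+=list(a-p)
        if r is not None: o+=list(.1*(R-Rn.from_rotvec(r).as_matrix()).ravel())
    return o
K0=np.array([.4,0,.4,0,.4,.3,0.])
best=min((least_squares(res,np.r_[K0[:6],c]) for c in (0,1.57,3.14,-1.57)),key=lambda x:x.cost); KK=best.x
lo=np.array([-2.96,-.89,.02,-1.34,0,-2.66]);hi=np.array([2.96,2.26,2.5,4.48,2.73,2.66])
def ik(p,R,q0=None):
    b=None
    for q in ([q0] if q0 is not None else [])+[np.array([np.arctan2(p[1],p[0]),.2,1.5,x,1.4,y]) for x in (0,1,-1) for y in (-1.5,0,1.5)]:
        f=lambda q: np.r_[fk(q,KK)[0]-p,.2*(fk(q,KK)[1]-R).ravel()]
        r=least_squares(f,np.clip(q,lo+1e-3,hi-1e-3),bounds=(lo,hi))
        if b is None or r.cost<b.cost: b=r
        if b.cost<1e-6: break
    return b.x,b.cost**.5
E
python3 - <<'E'
from kin import *
print('K',KK,'cost',best.cost)
RC=np.stack([CX,CY,CZ],1); RF,m=Fframe(); F=MAT-.030*m; CF=F-RF@np.array([.08,0,.003])
for A in (3,10,18,26,35):
    R=Rtool(az,-.6-np.radians(A),-1); Rt=RF@RC.T@R
    for n,p,r in (('pre',chart(-22,0,60),R),('grasp',chart(-22,0,0),R),('lift',chart(-22,0,0)+[0,0,.08],R),('end',CF+RF@[-.022,0,0],Rt),('endup',CF+RF@[-.022,0,0]+[0,0,.06],Rt)):
        print(A,n,*ik(p,r))
E
```

```text
K [ 0.3266 -0.0487  0.5133  0.0345  0.5838  0.5487  1.5706] cost 0.00264151745184857
3 pre [-0.6737 -0.504   2.5     0.4863  0.3146  0.9884] 0.010119839956244775
3 grasp [-0.7275 -0.4597  2.5     0.5516  0.3745  0.8832] 0.028210392153599866
3 lift [-0.7084 -0.649   2.5     0.3867  0.471   1.0813] 0.012698478816545289
3 end [-0.6601  0.4615  1.3322 -0.1216  1.6413  1.1821] 3.6456606506648636e-10
3 endup [-0.6601  0.4337  1.2654 -0.123   1.7353  1.1705] 7.341486751969953e-11
10 pre [-0.6368 -0.4797  2.4333  0.2599  0.4092  1.2309] 4.903986253669891e-12
10 grasp [-0.6621 -0.4773  2.5     0.3322  0.3798  1.1385] 0.00695921332250463
10 lift [-0.6599 -0.6176  2.4471  0.2348  0.535   1.2509] 3.415773084193211e-10
10 end [-0.6299  0.5868  1.1937 -0.1569  1.772   1.2036] 3.053750045506613e-11
10 endup [-0.6299  0.5593  1.1294 -0.1606  1.8627  1.1887] 5.525779551477215e-12
18 pre [-0.6095 -0.3868  2.2828  0.1265  0.596   1.3739] 2.918448078809598e-15
18 grasp [-0.6242 -0.4162  2.3941  0.1621  0.5168  1.3258] 2.9122431090055844e-08
18 lift [-0.6242 -0.5011  2.2963  0.1245  0.6977  1.3714] 1.135
[... 279 characters left out ...]
66  2.2419  0.0817  0.6934  1.4161] 3.5631219465451694e-10
26 lift [-0.599  -0.3736  2.1428  0.069   0.859   1.4339] 9.365616926486779e-11
26 end [-0.5798  0.8911  0.8521 -0.238   2.0796  1.2105] 8.976342592716531e-09
26 endup [-0.5798  0.8627  0.7955 -0.2506  2.162   1.1864] 5.4054728271368765e-14
35 pre [-0.5722 -0.1346  1.9477  0.0337  0.9699  1.478 ] 7.203358669979175e-15
35 grasp [-0.5788 -0.168   2.0664  0.0389  0.8849  1.4663] 5.807718577031222e-14
35 lift [-0.5788 -0.2224  1.9672  0.0349  1.0383  1.4732] 2.6753141704674464e-15
35 end [-0.5606  1.079   0.6315 -0.2979  2.2624  1.1829] 3.963382127082856e-09
35 endup [-0.5606  1.0491  0.5807 -0.3199  2.3392  1.15  ] 3.424618608561639e-08
```

```bash
python3 - <<'E'
from h import *
R=Rtool(az,-.6-np.radians(28),-1); p=chart(-14,0,-2)
print(p); delta(p+.07*CZ,R); print('pre->grasp',R.T@(-.07*CZ))
E
```

```text
[ 0.5158 -0.3168  0.0925]
delta [ 0.0106 -0.007   0.1286] [-0.008  -0.3687  0.0019] rows>= 2.1
pre->grasp [-0.0618  0.      0.0329]
```

{"fn": "move_arm", "kwargs": {
  "deltas": [0.04,0,-0.02,0,-0.19,0,1,0.04,0,-0.02,0,-0.35,0,1,0.04,0,-0.02,0,-0.35,0,1,0.04,0,-0.02,0,-0.35,0,1,0.04,0,-0.02,0,-0.35,0,1,0.04,0,-0.02,0,-0.35,0,1]
}}

```text
t: 12.05
tool_pos: [0.4649, -0.2992, 0.2718]
orientation: [2.847, -0.71, 0.736]
force: [0.0, -0.1, 0.1]
opening: 0.0933
gripper_force: 0.0
```

```bash
python3 - <<'E'
from h import *
s=robot.read_state(); print(s['tool_pos'],s['q'])
R=Rtool(az,-.6-np.radians(28),-1); p=chart(-14,0,-2); delta(p+.07*CZ,R)
E
```

```text
[ 0.4649 -0.2992  0.2718] [-0.7515 -0.5147  2.059   0.1453  1.112   1.2762]
delta [ 0.0223 -0.0076  0.1512] [-0.0064 -0.023   0.0026] rows>= 2.4
```

{"fn": "move_arm", "kwargs": {
  "deltas": [0.022,-0.0076,0.06,-0.006,-0.023,0.003,1,0.022,-0.0076,0.12,-0.006,-0.023,0.003,1,0.022,-0.0076,0.151,-0.006,-0.023,0.003,1,0.022,-0.0076,0.151,-0.006,-0.023,0.003,1,0.022,-0.0076,0.151,-0.006,-0.023,0.003,1,0.022,-0.0076,0.151,-0.006,-0.023,0.003,1]
}}

```text
t: 12.8
tool_pos: [0.5514, -0.3363, 0.1531]
orientation: [2.852, -0.718, 0.705]
force: [-0.0, -0.3, 0.4]
opening: 0.0929
gripper_force: 0.0
```

```bash
python3 - <<'E'
from h import *
s=robot.read_state(); print(s['tool_pos'],s['q'])
R=Rtool(az,-.6-np.radians(28),-1); p=chart(-14,0,-2); delta(p,R); delta(p+.03*CZ,R)
E
```

```text
[ 0.5514 -0.3363  0.1531] [-0.6751 -0.1196  1.9609  0.1148  0.826   1.3316]
delta [-0.0641 -0.0004  0.0347] [ 0.     -0.0024 -0.0001] rows>= 1.2
delta [-0.0376 -0.0004  0.0207] [ 0.     -0.0024 -0.0001] rows>= 0.7
```

{"fn": "move_arm", "kwargs": {
  "deltas": [-0.0376,0,0.0207,0,-0.002,0,1,-0.0641,-0.0004,0.0347,0,-0.002,0,1,-0.0641,-0.0004,0.0347,0,-0.002,0,1,-0.0641,-0.0004,0.0347,0,-0.002,0,1,-0.0641,-0.0004,0.0347,0,-0.002,0,0.5,-0.0641,-0.0004,0.0347,0,-0.002,0,0.5,-0.0641,-0.0004,0.0347,0,-0.002,0,0.5,-0.0641,-0.0004,0.0347,0,-0.002,0,0.5],
  "squeeze": 50
}}

```text
t: 13.8
tool_pos: [0.5152, -0.316, 0.0899]
orientation: [2.856, -0.719, 0.697]
force: [-0.8, 0.0, 0.4]
opening: 0.0595
gripper_force: 50.0
```

```bash
cat >> h.py <<'E'
def final(xm=-.030,a=.265):
    RC=np.stack([CX,CY,CZ],1); RF,m=Fframe(a); F=MAT+xm*m; CF=F-RF@np.array([.08,0,.003])
    return CF,RF,RC
E
python3 - <<'E'
from h import *
s=robot.read_state(); R=Rn.from_rotvec(s['orientation']).as_matrix(); p=s['tool_pos']
CF,RF,RC=final(); off=RC.T@(p-C0); print('tcp in chart mm',off*1000); np.save('grip.npy',np.r_[off.reshape(1,3),RC.T@R])
Rt=RF@RC.T@R; pe=CF+RF@off; print('end',pe,Rt[:,2])
print('up',R.T@[0,0,.12]); delta(pe+[0,0,.06],Rt)
E
```

```text
tcp in chart mm [-13.2559   0.3587  -4.6788]
end [ 0.4139 -0.4083  0.095 ] [-0.6633  0.1783 -0.7268]
up [ 0.0553 -0.0001 -0.1065]
delta [-0.0104  0.1292 -0.0788] [-0.0343 -1.2301 -0.2437] rows>= 6.7
```

{"fn": "move_arm", "kwargs": {
  "deltas": [0.028,0,-0.053,0,0,0,0.5,0.055,0,-0.1065,0,0,0,0.5,0.055,0,-0.1065,-0.005,-0.18,-0.035,0.5,0.045,0.03,-0.105,-0.01,-0.36,-0.07,0.5,0.035,0.06,-0.1,-0.015,-0.54,-0.105,0.5,0.025,0.09,-0.095,-0.02,-0.72,-0.14,0.5,0.01,0.12,-0.09,-0.025,-0.9,-0.175,0.5,-0.0104,0.1292,-0.0788,-0.03,-1.08,-0.21,0.5,-0.0104,0.1292,-0.0788,-0.0343,-1.23,-0.2437,0.5,-0.0104,0.1292,-0.0788,-0.0343,-1.23,-0.2437,0.5,-0.0104,0.1292,-0.0788,-0.0343,-1.23,-0.2437,0.5,-0.0104,0.1292,-0.0788,-0.0343,-1.23,-0.2437,0.5]
}}

```text
t: 15.3
tool_pos: [0.4146, -0.4092, 0.1582]
orientation: [-2.814, 0.373, 1.108]
force: [-0.5, 0.6, -4.5]
opening: 0.0596
gripper_force: 50.0
```

```bash
python3 - <<'E'
from h import *
s=robot.read_state(); print(s['tool_pos'],s['q'],s['opening'],s['force'])
g=np.load('grip.npy'); CF,RF,RC=final(); pe=CF+RF@g[0]; Rt=RF@g[1:]; delta(pe+[0,0,.06],Rt); delta(pe,Rt)
im,d=robot.read_camera('side'); save('s6',im,(330,200,530,350))
E
```

```text
[ 0.4146 -0.4092  0.1582] [-0.6885  0.8185  0.903  -0.3337  2.0981  1.0791] 0.05962572595956832 [-0.5318  0.6067 -4.517 ]
delta [ 0.0015 -0.0007  0.0029] [ 0.0016 -0.0072 -0.0022] rows>= 0.1
delta [ 0.0424 -0.0008  0.0468] [ 0.0016 -0.0072 -0.0022] rows>= 1.0
```

View pics/s6.png

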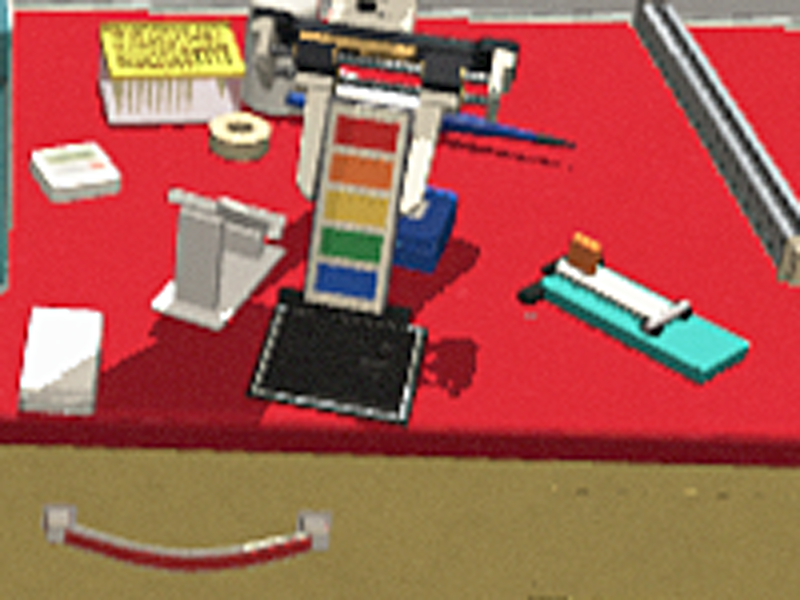

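```bash
cat > face.py <<'E'
from h import *
def face():
    c=cam('side'); im,d=robot.read_camera('side'); P=cloud(d,c)
    R,m=Fframe(0.); m=m
    box=np.zeros((480,640),bool); box[223:280,400:440]=1
    hsv=cv2.cvtColor(im,cv2.COLOR_RGB2HSV).astype(int)
    p=P[box]; p=p[np.isfinite(p).all(1)]; q=np.c_[(p-MAT)@m,(p-MAT)@np.array([-m[1],m[0],0]),p[:,2]-.003]*1000
    q=q[(abs(q[:,0])<60)&(abs(q[:,1])<40)&(q[:,2]>30)]
    for k in range(4):
        A=np.c_[q[:,1:],np.ones(len(q))]; x=np.linalg.lstsq(A,q[:,0],rcond=None)[0]; r=q[:,0]-A@x; q=q[abs(r)<max(3,2*r.std())]
    print('lean',np.arctan(x[1]),'yaw err',np.arctan(-x[0]),'face x at z=0:',x[2],'y range',np.percentile(q[:,1],[1,50,99]),'z',np.percentile(q[:,2],[1,99]),len(q),r.std())
    return im
E
python3 - <<'E'
from face import *
face()
E
```

```text
lean 0.25687399848537895 yaw err -0.0026621038038331913 face x at z=0: -55.220716066917745 y range [-37.1696   0.8918  37.7064] z [ 66.2051 218.3599] 1169 2.93383223728372
```

{"fn": "move_arm", "kwargs": {
  "deltas": [0.02,-0.0008,0.024,0.001,-0.005,-0.002,0.5,0.0375,-0.0008,0.0415,0.0016,-0.007,-0.002,0.5,0.0395,-0.0008,0.0437,0.0016,-0.007,-0.002,0.5,0.0395,-0.0008,0.0437,0.0016,-0.007,-0.002,0.5,0.0395,-0.0008,0.0437,0.0016,-0.007,-0.002,0.5]
}}

```text
t: 16.02
tool_pos: [0.4132, -0.4073, 0.0961]
orientation: [-2.803, 0.367, 1.123]
force: [-0.3, -0.1, -5.0]
opening: 0.0596
gripper_force: 50.0
```

```bash
python3 - <<'E'
from face import *
s=robot.read_state(); print(s['tool_pos'],s['force'],s['t'])
g=np.load('grip.npy'); CF,RF,RC=final(); pe=CF+RF@g[0]; Rt=RF@g[1:]; delta(pe,Rt); delta(pe-[0,0,.003],Rt)
im=face(); 
E
```

```text
[ 0.4132 -0.4073  0.0961] [-0.2983 -0.1088 -5.0095] 16.025
delta [0.0015 0.0008 0.0001] [-0.0013  0.0055  0.002 ] rows>= 0.0
delta [0.0035 0.0008 0.0023] [-0.0013  0.0055  0.002 ] rows>= 0.1
lean 0.5016725748295366 yaw err -0.007668414505474964 face x at z=0: -67.37734676613208 y range [-39.0827   0.9671  39.2312] z [ 54.0764 195.6753] 1245 9.205551329790953
```

{"fn": "move_arm", "kwargs": {
  "deltas": [0.002,0,0.0022,0,0,0,0.5,0.0027,0,0.003,0,0,0,0.5,0.0027,0,0.003,0,0,0,0.5]
}}

```text
t: 16.45
tool_pos: [0.4132, -0.4073, 0.0957]
orientation: [-2.803, 0.369, 1.125]
force: [-2.2, 3.6, 14.6]
opening: 0.0595
gripper_force: 50.0
```

{"fn": "move_arm", "kwargs": {
  "deltas": [-0.0016,0,-0.0018,0,0,0,0.5,-0.0016,0,-0.0018,0,0,0,0.5]
}}

```text
t: 16.7
tool_pos: [0.4131, -0.4073, 0.0958]
orientation: [-2.803, 0.368, 1.124]
force: [0.1, 1.8, 6.5]
opening: 0.0594
gripper_force: 50.0
```

{"fn": "move_arm", "kwargs": {
  "deltas": [0,0,0,0,0,0,0.7,0,0,0,0,0,0,0.7,0,0,0,0,0,0,0.85,0,0,0,0,0,0,0.85,0,0,-0.03,0,0,0,0.85,0,0,-0.08,0,0,0,0.85,0,0,-0.14,0,0,0,1,0,0,-0.17,0,0,0,1,0,0,-0.17,0,0,0,1]
}}

```text
t: 17.82
tool_pos: [0.5187, -0.4322, 0.2162]
orientation: [-2.805, 0.366, 1.122]
force: [-0.4, -1.4, 24.8]
opening: 0.0929
gripper_force: 0.0
```

```bash
python3 - <<'E'
from face import *
im=face(); save('s7',im,(330,200,530,350))
c=cam('wrist'); im,d=robot.read_camera('wrist'); P=cloud(d,c); np.savez('w7.npz',im=im,P=P); save('w7',im)
cv2.imwrite('pics/both.png',cv2.hconcat([cv2.resize(cv2.imread('pics/s7.png'),(400,300)),cv2.resize(cv2.imread('pics/w7.png'),(400,300))]))
E
```

```text
lean 0.27490451204028993 yaw err -0.010048580402485473 face x at z=0: -43.08292068904485 y range [-26.5028   3.6405  31.7658] z [ 54.0423 156.3176] 673 2.653226946705653
```

View pics/both.png

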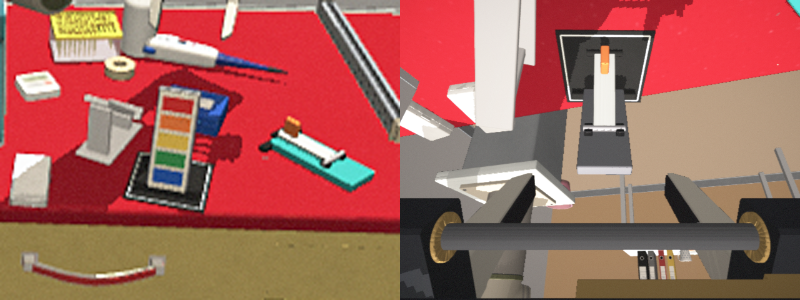

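```bash
python3 - <<'E'
from h import *
s=robot.read_state(); print(s['q'],s['force'])
R=Rtool(np.radians(-100),-np.pi/2,-1); print(R[:,0]); delta([.45,-.30,.36],R); 
R0=Rn.from_rotvec(s['orientation']).as_matrix(); print(R0, R0.T@[0,0,.1])
z=np.load('top0.npz'); P=cloud(z['d'],cam('top')); 
for Y in (.25,.18,.1,0,-.07,-.12,-.2): 
    k=(abs(P[...,1]-Y)<.006)&(P[...,2]>.08)&(P[...,2]<.25)&(P[...,0]>.42); print(Y,P[k][:,0].min() if k.any() else None)
E
```

```text
[-0.634   1.317   0.0272 -0.4245  2.4858  0.948 ] [-0.0149  0.747  -0.3741]
[-0.1736 -0.9848  0.    ]
delta [-0.1745 -0.1105 -0.0374] [0.5648 0.6219 1.4085] rows>= 8.8
[[ 0.6963 -0.2563 -0.6704]
 [-0.1813 -0.9666  0.1812]
 [-0.6945 -0.0046 -0.7195]] [-0.0694 -0.0005 -0.0719]
0.25 0.46270229986218425
0.18 0.4656416193274449
0.1 0.47160221221158527
0 0.4786087044381187
-0.07 0.4834217698867518
-0.12 0.48714546610534715
-0.2 1.059042890249029
```

```bash
python3 - <<'E'
from h import *
delta([.45,-.25,.36],Rtool(np.radians(60),-np.pi/2,-1))
R=Rtool(np.radians(60),-np.pi/2,-1); R2=Rtool(np.radians(180),-np.pi/2,-1)
print(R.T@(np.array([.40,-.05,.33])-[.45,-.25,.36]),Rn.from_matrix(R.T@R2).as_rotvec())
E
```

```text
delta [-0.1835 -0.1588 -0.0284] [-0.5036  0.6503 -1.2361] rows>= 7.9
[ 0.1482 -0.1433  0.03  ] [ 0.     -0.     -2.0944]
```

{"fn": "move_arm", "kwargs": {
  "deltas": [-0.04,0,-0.045,0,0,0,1,-0.08,0,-0.08,-0.05,0.065,-0.125,1,-0.12,-0.05,-0.08,-0.126,0.163,-0.309,1,-0.15,-0.1,-0.06,-0.2,0.26,-0.49,1,-0.1835,-0.1588,-0.0284,-0.28,0.36,-0.68,1,-0.1835,-0.1588,-0.0284,-0.35,0.455,-0.865,1,-0.1835,-0.1588,-0.0284,-0.43,0.55,-1.05,1,-0.1835,-0.1588,-0.0284,-0.5036,0.65,-1.236,1,-0.1835,-0.1588,-0.0284,-0.5036,0.65,-1.236,1,-0.1835,-0.1588,-0.0284,-0.5036,0.65,-1.236,1,-0.1835,-0.1588,-0.0284,-0.5036,0.65,-1.236,1]
}}

```text
t: 19.3
tool_pos: [0.4503, -0.2508, 0.3647]
orientation: [2.706, 1.567, 0.013]
force: [-0.3, -0.1, -0.3]
opening: 0.0929
gripper_force: 0.0
```

{"fn": "move_arm", "kwargs": {
  "deltas": [0.02,-0.02,0.0,0,0,-0.18,1,0.05,-0.05,0.01,0,0,-0.36,1,0.08,-0.08,0.02,0,0,-0.54,1,0.11,-0.11,0.03,0,0,-0.72,1,0.148,-0.143,0.03,0,0,-0.9,1,0.148,-0.143,0.03,0,0,-1.08,1,0.148,-0.143,0.03,0,0,-1.26,1,0.148,-0.143,0.03,0,0,-1.44,1,0.148,-0.143,0.03,0,0,-1.62,1,0.148,-0.143,0.03,0,0,-1.8,1,0.148,-0.143,0.03,0,0,-1.98,1,0.148,-0.143,0.03,0,0,-2.094,1]
}}

```text
t: 20.8
tool_pos: [0.4011, -0.0512, 0.3323]
orientation: [-0.004, 3.131, -0.01]
force: [0.3, -0.3, 0.4]
opening: 0.0932
gripper_force: 0.0
```

{"fn": "move_arm", "kwargs": {
  "deltas": [0,0,0,0,0,0,1,0,0,0,0,0,0,1]
}}

```text
t: 21.05
tool_pos: [0.4007, -0.0511, 0.3316]
orientation: [0.007, 3.133, -0.01]
force: [-0.2, -0.8, -0.2]
opening: 0.0934
gripper_force: 0.0
```

```bash
cat > cases.py <<'E'
from h import *
def cases(save_as=None):
    s=robot.read_state(); print(s['t'],s['tool_pos'],s['q'])
    c=cam('wrist'); im,d=robot.read_camera('wrist'); P=cloud(d,c)
    if save_as: save(save_as,im)
    hsv=cv2.cvtColor(im,cv2.COLOR_RGB2HSV).astype(int)
    m=(hsv[...,1]<60)&(hsv[...,2]>110)&(abs(P[...,2]-.022)<.006)
    m=cv2.morphologyEx(m.astype(np.uint8),cv2.MORPH_OPEN,np.ones((3,3)))
    n,l,st,ce=cv2.connectedComponentsWithStats(m); out=[]
    for i in range(1,n):
        if st[i,4]>600:
            p=P[l==i]; (x,y),(w,h),a=cv2.minAreaRect((p[:,:2]*1000).astype(np.float32))
            if w<h: a+=90
            a=(a+90)%180-90  # azimuth of the long side
            print('px',ce[i].round(),st[i,4],'c',round(x/1000,4),round(y/1000,4),'dims',round(max(w,h)),round(min(w,h)),'long az',round(a,1),'z',np.median(p[:,2]).round(4)); out.append((x/1000,y/1000,a))
    return out
E
python3 - <<'E'
from cases import *
cases('w8')
E
```

```text
21.05 [ 0.4007 -0.0511  0.3316] [-0.2505 -0.4417  1.8184 -0.0038  1.7547 -1.8179]
px [519. 187.] 4214 c 0.4039 0.1787 dims 103 58 long az -0.6 z 0.0227
px [193. 189.] 4199 c 0.4053 -0.2025 dims 104 58 long az -3.9 z 0.023
px [306. 195.] 4057 c 0.4128 -0.0703 dims 104 57 long az 9.0 z 0.0229
```

View pics/w8.png

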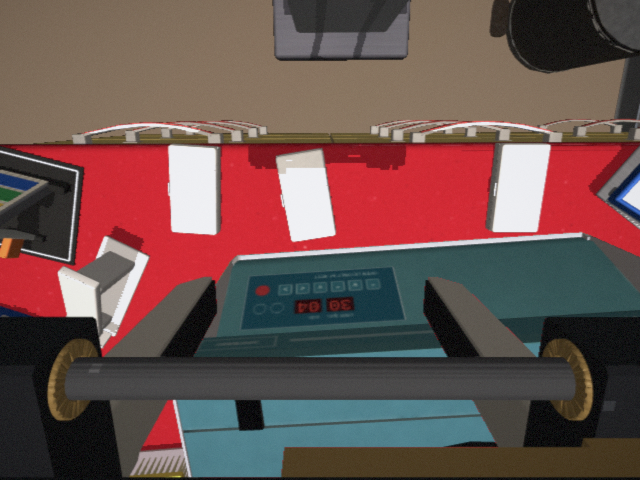

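```bash
python3 - <<'E'
from h import *
delta([.42,.44,.38],Rtool(np.radians(146),-np.pi/2,-1))
E
```

```text
delta [-0.018   0.4908 -0.0513] [-0.0033  0.01    0.5898] rows>= 7.9
```

{"fn": "move_arm", "kwargs": {
  "deltas": [0,0.06,-0.03,0,0,0.1,1,0,0.12,-0.05,0,0,0.2,1,-0.018,0.18,-0.05,0,0.01,0.3,1,-0.018,0.24,-0.05,0,0.01,0.4,1,-0.018,0.3,-0.05,0,0.01,0.5,1,-0.018,0.36,-0.05,0,0.01,0.59,1,-0.018,0.42,-0.05,0,0.01,0.59,1,-0.018,0.49,-0.05,0,0.01,0.59,1,-0.018,0.49,-0.05,0,0.01,0.59,1,-0.018,0.49,-0.05,0,0.01,0.59,1,-0.018,0.49,-0.05,0,0.01,0.59,1]
}}

```text
t: 22.48
tool_pos: [0.4191, 0.4382, 0.3791]
orientation: [-0.918, -3.004, 0.004]
force: [0.1, 0.4, -1.2]
opening: 0.0929
gripper_force: 0.0
```

```bash
python3 - <<'E'
from h import *
s=robot.read_state(); print(s['t'],s['tool_pos'],s['q'])
c=cam('wrist'); im,d=robot.read_camera('wrist'); P=cloud(d,c); save('w9',im); np.savez('w9.npz',im=im,P=P)
print([ (np.round(x['uv']),x['confidence'],P[int(x['uv'][1]),int(x['uv'][0])]) for x in robot.recognise('wrist','lane_stop')[:3]])
nn=np.array([-.2298,-.3359,.9134]); 
m=(im.min(2)>120)&(P[...,1]>.25)&(P[...,2]>.0)
p=P[m]; k=abs((p-[.4639,.4379,.0975])@nn)<.02; p=p[k]
for i in range(6):
    mu=p.mean(0); V=np.linalg.svd(p-mu,full_matrices=False)[2]; nn=V[2]*np.sign(V[2,2]); r=(p-mu)@nn; p=p[abs(r)<max(.002,2*r.std())] 
X=np.array([-nn[0],-nn[1],0]); X/=np.linalg.norm(X); az=np.degrees(np.arctan2(X[1],X[0])); X=X*nn[2]+np.array([0,0,np.hypot(nn[0],nn[1])]); Y=np.cross(nn,X)
print('slope',np.arccos(nn[2]),'az',az,mu,r.std(),len(p))
u=(p-mu)@X;v=(p-mu)@Y
rc=cv2.minAreaRect((np.c_[u,v]*1000).astype(np.float32)); print(rc)
print(np.percentile(u,[0,.5,99.5,100]),np.percentile(v,[0,.5,99.5,100]))
E
```

```text
22.475 [0.4191 0.4382 0.3791] [ 0.7236  0.1408  1.2076 -0.0009  1.7958 -0.2545]
[(array([329., 216.]), 0.65, array([0.4465, 0.4314, 0.0911]))]
slope 0.4188154477552515 az 55.10560112240838 [0.4464 0.4302 0.0915] 0.0007360794782045662 20405
((-14.412216186523438, -35.810523986816406), (271.81683349609375, 185.38494873046875), 1.539581537246704)
[-0.1502 -0.1475  0.1182  0.1192] [-0.1294 -0.0568  0.0532  0.0605]
```

View pics/w9.png

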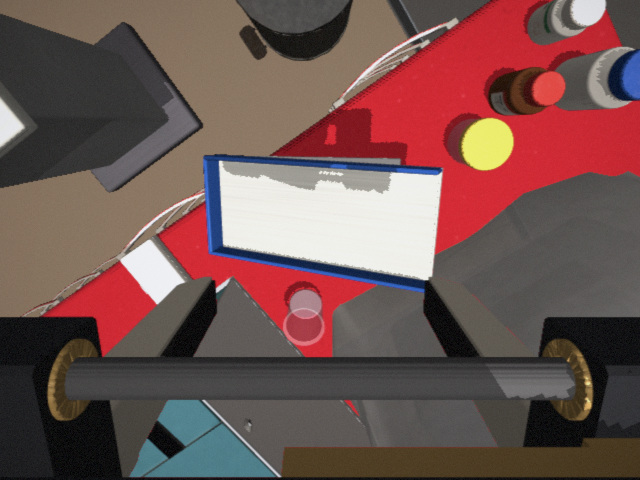

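```bash
cat >> h.py <<'E'
LM=np.array([.4464,.4302,.0915]); la=np.radians(55.1); ls=.419
LX=np.array([np.cos(la)*np.cos(ls),np.sin(la)*np.cos(ls),np.sin(ls)]); LY=np.array([-np.sin(la),np.cos(la),0]); LN=np.cross(LX,LY)
LR=np.stack([LY,LX,-LN],1)
def lane(x,y,z): return LM+(x/1000-.149)*LX+(y/1000-.002)*LY+z/1000*LN
def down(a): return Rtool(np.radians(a),-np.pi/2,-1)
E
python3 - <<'E'
from h import *
P=np.load('w9.npz')['P']; im=np.load('w9.npz')['im']; Q=np.stack([(P-LM)@LX,(P-LM)@LY,(P-LM)@LN],-1)*1000
k=(im.min(2)>110)&(abs(Q[...,2])<4)
for u in range(-140,120,20):
    q=Q[k&(abs(Q[...,0]-u)<8)&(abs(Q[...,1])<75)]; w=Q[(abs(Q[...,0]-u)<8)&(abs(Q[...,1])<75)&(Q[...,2]>18)]; 
    print(u,np.percentile(q[:,1],[1,99]),'walls',w[w[:,1]<0,1].max(initial=-99),w[w[:,1]>0,1].min(initial=99))
delta([.4039,.1787,.25],down(179.4)); delta([.4039,.1787,.10],down(179.4)); delta([.4039,.1787,.017],down(179.4))
E
```

```text
-140 [-56.3099  52.616 ] walls -2.6469034722286797 37.93542242285317
-120 [-56.1256  52.7196] walls -57.12303117139396 56.41297733633128
-100 [-56.1142  52.8623] walls -56.929273966976744 56.47427765566158
-80 [-56.3132  52.6432] walls -57.01774358869564 56.50772668747235
-60 [-56.1603  52.835 ] walls -57.30997835846447 56.52851458055601
-40 [-56.4499  52.7772] walls -57.07697359084561 56.34961561359909
-20 [-56.4392  52.7052] walls -57.16937131766405 56.246655432450936
0 [-56.5471  52.5463] walls -57.23836625309222 56.3916194090813
20 [-56.166   52.4225] walls -57.30957799073184 56.31466276025029
40 [-56.4638  52.5304] walls -57.10045648584034 56.31911314255036
60 [-56.3147  52.6174] walls -57.04621757464677 18.154555836589417
80 [-56.4218  52.6923] walls -56.881758697670755 16.579086945768015
100 [-56.4729  52.6024] walls -56.87793408234508 14.150136463598976
delta [-0.1323 -0.2233  0.1298] [-0.0023 -0.0005 -0.5827] rows>= 4.6
delta [-0.1323 -0.2229  0.2798] [-0.0023 -0.0005 -0.5827] rows>= 6.1
delta [-0.1322 -0.2228  0.3628] [-0.0023 -0.0005 -0.5827] rows>= 7.1
```

{"fn": "move_arm", "kwargs": {
  "deltas": [-0.03,-0.05,0.02,0,0,-0.15,1,-0.06,-0.1,0.05,0,0,-0.3,1,-0.1,-0.16,0.08,0,0,-0.45,1,-0.132,-0.21,0.12,0,0,-0.583,1,-0.132,-0.223,0.18,0,0,-0.583,1,-0.132,-0.223,0.24,0,0,-0.583,1,-0.132,-0.223,0.28,0,0,-0.583,1,-0.132,-0.223,0.28,0,0,-0.583,1,-0.132,-0.223,0.28,0,0,-0.583,1]
}}

```text
t: 23.7
tool_pos: [0.4047, 0.1799, 0.1017]
orientation: [0.014, 3.141, -0.003]
force: [0.5, -0.5, 0.6]
opening: 0.0931
gripper_force: 0.0
```

```bash
sed -i 's/y\/1000-.002/y\/1000-.0003/' h.py; python3 - <<'E'
from cases import *
cases(); delta([.4039,.1787,.017],down(179.4))
E
```

```text
23.7 [0.4047 0.1799 0.1017] [ 0.3041 -0.2048  2.0542 -0.0021  1.2924 -1.2572]
px [320. 242.] 14216 c 0.4048 0.1793 dims 104 57 long az -0.1 z 0.0229
px [316. 336.] 1884 c 0.4669 0.1759 dims 155 7 long az -86.0 z 0.0174
delta [ 0.0018 -0.0015  0.0854] [-0.0014  0.0023  0.0019] rows>= 1.4
```

{"fn": "move_arm", "kwargs": {
  "deltas": [0.0005,-0.0008,0.05,0,0.002,-0.003,1,0.0005,-0.0008,0.084,0,0.002,-0.003,1,0.0005,-0.0008,0.084,0,0.002,-0.003,1,0.0005,-0.0008,0.084,0,0.002,-0.003,1,0.0005,-0.0008,0.084,0,0.002,-0.003,0.5,0.0005,-0.0008,0.084,0,0.002,-0.003,0.5,0.0005,-0.0008,0.084,0,0.002,-0.003,0.5,0.0005,-0.0008,0.084,0,0.002,-0.003,0.5],
  "squeeze": 18
}}

```text
t: 24.75
tool_pos: [0.4027, 0.1787, 0.0152]
orientation: [-0.008, -3.137, 0.004]
force: [-0.5, 1.1, -0.0]
opening: 0.0578
gripper_force: 0.2
```

```bash
python3 - <<'E'
from h import *
s=robot.read_state(); print(s['tool_pos'],s['opening'],s['force'])
h=s['tool_pos'][2]*1000
for x in (62,): 
    p=lane(x,0,h+3.5); print(p); delta(p+.08*LN,LR); delta(p,LR)
E
```

```text
[0.4027 0.1787 0.0152] 0.05781074102402994 [-0.4682  1.1483 -0.0232]
[0.3968 0.3586 0.0732]
delta [ 0.0258  0.1527 -0.1314] [-0.4101 -0.1296  0.5943] rows>= 3.9
delta [ 0.0071  0.1797 -0.0585] [-0.4101 -0.1296  0.5943] rows>= 3.9
```

{"fn": "move_arm", "kwargs": {
  "deltas": [0,0,0,0,0,0,0.5,0,0,0,0,0,0,0.5,0,0,-0.05,0,0,0,0.5,0,0,-0.11,0,0,0,0.5,0.005,0.03,-0.15,-0.1,-0.03,0.14,0.5,0.015,0.08,-0.15,-0.2,-0.065,0.3,0.5,0.02,0.12,-0.15,-0.3,-0.1,0.44,0.5,0.0258,0.1527,-0.1314,-0.41,-0.13,0.594,0.5,0.0258,0.1527,-0.1314,-0.41,-0.13,0.594,0.5,0.0258,0.1527,-0.1314,-0.41,-0.13,0.594,0.5,0.0258,0.1527,-0.1314,-0.41,-0.13,0.594,0.5]
}}

```text
t: 26.12
tool_pos: [0.3795, 0.3318, 0.1476]
orientation: [0.884, 2.819, 0.599]
force: [0.7, 0.5, -0.1]
opening: 0.0558
gripper_force: 18.0
```

```bash
python3 - <<'E'
from h import *
s=robot.read_state(); print(s['tool_pos'],s['opening'],s['gripper_force'])
p=lane(62,0,19); delta(p+.03*LN,LR); delta(p,LR)
E
```

```text
[0.3795 0.3318 0.1476] 0.05579988812323711 17.999524176120758
delta [ 0.0012 -0.0011  0.0507] [0.0006 0.0014 0.0015] rows>= 0.8
delta [ 0.0013 -0.0012  0.0807] [0.0006 0.0014 0.0015] rows>= 1.3
```

```bash
python3 - <<'E'
from h import *
c=cam('wrist'); im,d=robot.read_camera('wrist'); save('w10',im); P=cloud(d,c)
s=robot.read_state(); R=Rn.from_rotvec(s['orientation']).as_matrix(); Q=(P-s['tool_pos'])@R*1000
k=(im.min(2)>110)&(abs(Q[...,0])<70)&(abs(Q[...,1])<28)&(abs(Q[...,2])<25); q=Q[k]; print(len(q),np.percentile(q,[1,50,99],axis=0)); print(np.linalg.lstsq(np.c_[q[:,:2],np.ones(len(q))],q[:,2],rcond=None)[0])
E
```

```text
25532 [[-51.4464 -25.7946  -8.9743]
 [ 14.5854   0.6856  -7.5793]
 [ 49.6368  26.8175  -2.81  ]]
[ 0.0126 -0.0007 -7.5457]
```

View pics/w10.png

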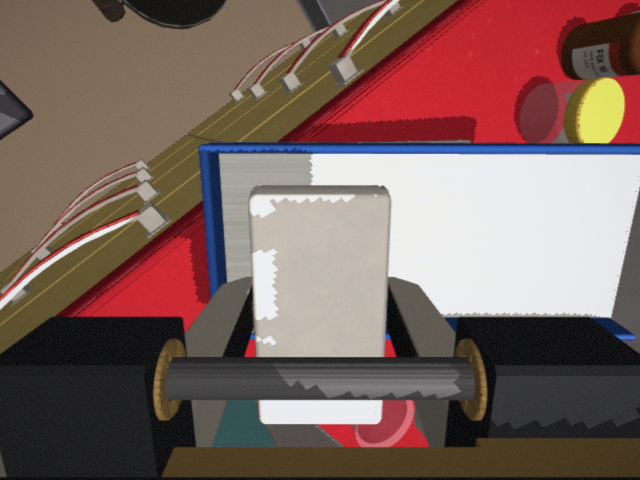

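{"fn": "move_arm", "kwargs": {
  "deltas": [0.001,-0.001,0.04,0,0,0.0015,0.5,0.001,-0.001,0.07,0,0,0.0015,0.5,0.001,-0.001,0.079,0,0,0.0015,0.5,0.001,-0.001,0.079,0,0,0.0015,0.5,0.001,-0.001,0.079,0,0,0.0015,0.76,0.001,-0.001,0.079,0,0,0.0015,0.76,0.001,-0.001,0.079,0,0,0.0015,0.76,0.001,-0.001,0.06,0,0,0.0015,0.76,0.001,-0.001,0.03,0,0,0.0015,0.76,0.001,-0.001,-0.03,0,0,0.0015,0.8,0.001,-0.001,-0.05,0,0,0.0015,1,0.001,-0.001,-0.05,0,0,0.0015,1]
}}

```text
t: 27.68
tool_pos: [0.3664, 0.3154, 0.1942]
orientation: [0.887, 2.815, 0.604]
force: [0.1, -0.4, -1.1]
opening: 0.0896
gripper_force: 0.0
```

```bash
cat > lanechk.py <<'E'
from h import *
def chk(name='wrist',sv=None):
    c=cam(name); im,d=robot.read_camera(name); P=cloud(d,c); 
    if sv: save(sv,im)
    o=lane(0,0,0); Q=np.stack([(P-o)@LX,(P-o)@LY,(P-o)@LN],-1)*1000
    k=(abs(Q[...,2]-22)<5)&(abs(Q[...,1])<53)&(Q[...,0]>1.5)&(Q[...,0]<265)&(im.min(2)>100); q=Q[k]
    print(len(q)); 
    if len(q)>50: print('u',np.percentile(q[:,0],[1,99]),'v',np.percentile(q[:,1],[1,99]),'n',np.percentile(q[:,2],[2,50,98]),'hist',np.histogram(q[:,0],bins=range(0,280,20))[0])
    s=robot.read_state(); print(s['t'],s['tool_pos'],s['force'],s['opening'])
E
python3 - <<'E'
from lanechk import *
chk()
delta([.4128,-.0703,.25],down(189)); 
E
```

```text
10041
u [ 2.1373 54.9839] v [-51.1661  49.9588] n [19.9909 21.8756 23.3165] hist [3408 3743 2890    0    0    0    0    0    0    0    0    0    0]
27.725 [0.3657 0.3152 0.1921] [-0.3437 -0.2589 -0.9565] 0.09118800738115321
delta [-0.2597 -0.2401 -0.1706] [ 0.3995  0.1623 -0.7559] rows>= 6.3
```

{"fn": "move_arm", "kwargs": {
  "deltas": [0,-0.02,-0.06,0.05,0.02,-0.1,1,-0.05,-0.06,-0.1,0.12,0.05,-0.23,1,-0.09,-0.1,-0.13,0.18,0.07,-0.34,1,-0.13,-0.14,-0.15,0.24,0.1,-0.46,1,-0.18,-0.18,-0.16,0.32,0.13,-0.6,1,-0.22,-0.21,-0.17,0.3995,0.1623,-0.756,1,-0.2597,-0.24,-0.17,0.3995,0.1623,-0.756,1,-0.2597,-0.24,-0.17,0.3995,0.1623,-0.756,1,-0.2597,-0.24,-0.17,0.3995,0.1623,-0.756,1,-0.2597,-0.24,-0.17,0.3995,0.1623,-0.756,1]
}}

```text
t: 28.98
tool_pos: [0.4127, -0.0691, 0.2488]
orientation: [0.249, -3.129, 0.001]
force: [-0.0, -0.1, -0.4]
opening: 0.0926
gripper_force: 0.0
```

```bash
python3 - <<'E'
from cases import *
o=cases(); b=min(o,key=lambda x:abs(x[1]+.07)); delta([b[0],b[1],.10],down(b[2]+180)); delta([b[0],b[1],.017],down(b[2]+180))
E
```

```text
28.975 [ 0.4127 -0.0691  0.2488] [-0.2875 -0.3859  1.9264 -0.0012  1.6031 -2.0173]
px [184. 171.] 6425 c 0.4055 -0.2026 dims 104 57 long az -4.0 z 0.023
px [319. 200.] 5876 c 0.4126 -0.0703 dims 103 57 long az 9.3 z 0.0229
delta [ 0.0001 -0.0011  0.1491] [-0.0005 -0.0018 -0.0025] rows>= 2.4
delta [-0.0001 -0.001   0.2321] [-0.0005 -0.0018 -0.0025] rows>= 3.7
```

{"fn": "move_arm", "kwargs": {
  "deltas": [0,-0.001,0.06,0,-0.002,-0.002,1,0,-0.001,0.12,0,-0.002,-0.002,1,0,-0.001,0.18,0,-0.002,-0.002,1,0,-0.001,0.22,0,-0.002,-0.002,1,0,-0.001,0.231,0,-0.002,-0.002,1,0,-0.001,0.231,0,-0.002,-0.002,1,0,-0.001,0.231,0,-0.002,-0.002,0.5,0,-0.001,0.231,0,-0.002,-0.002,0.5,0,-0.001,0.231,0,-0.002,-0.002,0.5,0,-0.001,0.231,0,-0.002,-0.002,0.5,0,-0.001,0.231,0,-0.002,-0.002,0.5],
  "squeeze": 15
}}

```text
t: 30.4
tool_pos: [0.4127, -0.0714, 0.0183]
orientation: [-0.25, 3.131, -0.001]
force: [-1.6, 0.8, 2.9]
opening: 0.0558
gripper_force: 15.0
```

```bash
python3 - <<'E'
from h import *
s=robot.read_state(); print(s['tool_pos'],s['opening'],s['gripper_force'])
h=s['tool_pos'][2]*1000; p=lane(120,0,h+3.5); print(p); delta(p+.08*LN,LR)
E
```

```text
[ 0.4127 -0.0714  0.0183] 0.05584529325871912 15.000317841768265
[0.4264 0.401  0.0997]
delta [-0.066   0.4407 -0.1547] [-0.3986 -0.1605  0.7572] rows>= 7.5
```

{"fn": "move_arm", "kwargs": {
  "deltas": [0,0,-0.06,0,0,0,0.5,0,0,-0.12,0,0,0,0.5,0,0.03,-0.17,-0.03,-0.015,0.06,0.5,-0.01,0.085,-0.19,-0.09,-0.035,0.17,0.5,-0.02,0.14,-0.2,-0.15,-0.06,0.28,0.5,-0.03,0.195,-0.2,-0.2,-0.08,0.38,0.5,-0.04,0.25,-0.2,-0.26,-0.1,0.49,0.5,-0.05,0.305,-0.19,-0.32,-0.13,0.6,0.5,-0.06,0.36,-0.175,-0.38,-0.15,0.71,0.5,-0.066,0.415,-0.16,-0.3986,-0.16,0.757,0.5,-0.066,0.4407,-0.1547,-0.3986,-0.16,0.757,0.5,-0.066,0.4407,-0.1547,-0.3986,-0.16,0.757,0.5]
}}

```text
t: 31.9
tool_pos: [0.406, 0.3754, 0.1711]
orientation: [0.883, 2.825, 0.598]
force: [0.5, -0.2, -1.0]
opening: 0.0583
gripper_force: 14.0
```

{"fn": "move_arm", "kwargs": {
  "deltas": [0,0,0,0,0,0,0.5,0,0,0,0,0,0,0.5]
}}

```text
t: 32.15
tool_pos: [0.4083, 0.3735, 0.1729]
orientation: [0.888, 2.82, 0.6]
force: [0.6, -0.1, 0.2]
opening: 0.0581
gripper_force: 14.0
```

```bash
cat > held.py <<'E'
from h import *
def held(u):
    c=cam('wrist'); s=robot.read_state(); im,d=robot.read_camera('wrist'); P=cloud(d,c)
    print(s['tool_pos'],s['opening'],s['gripper_force'],s['q'])
    R=Rn.from_rotvec(s['orientation']).as_matrix(); Q=(P-s['tool_pos'])@R*1000
    k=(im.min(2)>110)&(abs(Q[...,0])<75)&(abs(Q[...,1])<27)&(abs(Q[...,2])<20); q=Q[k]; print(len(q),np.percentile(q,[1,50,99],axis=0)); x=np.linalg.lstsq(np.c_[q[:,:2],np.ones(len(q))],q[:,2],rcond=None)[0]; print('tilt',x)
    h=22-x[2]*-1 if 0 else 22+x[2]
    mx=(np.percentile(q[:,0],.5)+np.percentile(q[:,0],99.5))/2
    p=lane(u,-mx,h+3.5); print('h',h,'mx',mx); delta(p,LR)
E
python3 - <<'E'
from held import *
held(120)
E
```

```text
[0.4083 0.3735 0.1729] 0.0580823577047121 14.017355944379233 [ 0.5358 -0.3554  2.1003  0.1984  1.0202 -0.4967]
15541 [[-12.1755 -26.0875 -18.4413]
 [  5.063    1.0782  -1.5861]
 [ 27.8314  26.2285  19.4879]]
tilt [ 0.966  -0.0938 -6.4436]
h 15.556375309434141 mx 7.95970741226957
delta [-0.007   0.0002  0.0831] [ 0.0002  0.0002 -0.0012] rows>= 1.3
```

```bash
python3 - <<'E'
from h import *
im,d=robot.read_camera('wrist'); save('w11',im)
E
```

```text
(no output)
```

View pics/w11.png

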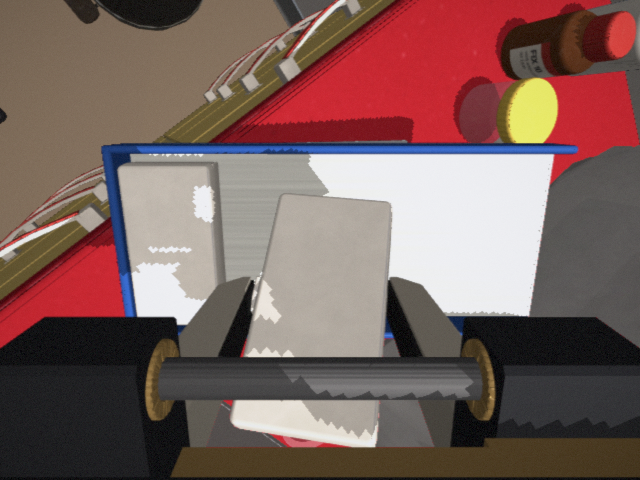

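```bash
python3 - <<'E'
from h import *
delta([.405,.12,.16],down(180)); R=down(180); s=robot.read_state(); R0=Rn.from_rotvec(s['orientation']).as_matrix(); print(R0.T@[0,0,.06])
E
```

```text
delta [-0.1426 -0.1968 -0.0736] [ 0.4061  0.1275 -0.6013] rows>= 4.1
[ 0.      0.0244 -0.0548]
```

{"fn": "move_arm", "kwargs": {
  "deltas": [0,0.02,-0.05,0,0,0,0.5,-0.02,-0.02,-0.09,0.07,0.02,-0.1,0.5,-0.05,-0.06,-0.1,0.15,0.05,-0.22,0.5,-0.08,-0.1,-0.1,0.23,0.07,-0.34,0.5,-0.11,-0.15,-0.09,0.31,0.1,-0.46,0.5,-0.1426,-0.1968,-0.0736,0.406,0.1275,-0.601,0.5,-0.1426,-0.1968,-0.0736,0.406,0.1275,-0.601,0.5,-0.1426,-0.1968,-0.0736,0.406,0.1275,-0.601,0.5,-0.1426,-0.1968,-0.0736,0.406,0.1275,-0.601,0.5]
}}

```text
t: 33.38
tool_pos: [0.4054, 0.1215, 0.161]
orientation: [-0.001, 3.14, 0.002]
force: [0.6, -0.2, 0.4]
opening: 0.0588
gripper_force: 14.0
```

```bash
python3 - <<'E'
from h import *
c=cam('wrist'); s=robot.read_state(); im,d=robot.read_camera('wrist'); P=cloud(d,c); print(s['tool_pos'],s['opening'],s['gripper_force'])
k=(im.min(2)>110)&(abs(P[...,0]-.4)<.08)&(abs(P[...,1]-.12)<.027)&(P[...,2]>.08); q=P[k]; x=np.linalg.lstsq(np.c_[q[:,:2]-s['tool_pos'][:2],np.ones(len(q))],q[:,2],rcond=None); print(len(q),x[0],q.min(0),q.max(0))
delta([.405,.12,.045],down(180))
E
```

```text
[0.4054 0.1215 0.161 ] 0.058827742516075844 14.015916183998343
24316 [0.9583 0.1011 0.1674] [0.3633 0.093  0.1238] [0.446  0.147  0.2618]
delta [ 0.0005 -0.0016  0.1159] [0.001  0.0019 0.0011] rows>= 1.9
```

{"fn": "move_arm", "kwargs": {
  "deltas": [0,-0.0015,0.06,0,0.002,0,0.5,0,-0.0015,0.105,0,0.002,0,0.5,0,-0.0015,0.109,0,0.002,0,0.5,0,-0.0015,0.115,0,0.002,0,0.5,0,-0.0015,0.12,0,0.002,0,0.5,0,-0.0015,0.125,0,0.002,0,0.5,0,-0.0015,0.13,0,0.002,0,0.5,0,-0.0015,0.135,0,0.002,0,0.5,0,-0.0015,0.139,0,0.002,0,0.5,0,-0.0015,0.139,0,0.002,0,0.5],
  "squeeze": 4
}}

```text
t: 34.67
tool_pos: [0.4041, 0.1192, 0.0201]
orientation: [0.002, -3.138, 0.0]
force: [0.6, -0.3, -0.9]
opening: 0.0565
gripper_force: 4.0
```

```bash
python3 - <<'E'
from h import *
c=cam('wrist'); s=robot.read_state(); im,d=robot.read_camera('wrist'); P=cloud(d,c); print(s['tool_pos'],s['opening'],s['gripper_force'],s['force'])
k=(im.min(2)>110)&(abs(P[...,0]-.4)<.08)&(abs(P[...,1]-.12)<.027)&(P[...,2]>.015); q=P[k]; x=np.linalg.lstsq(np.c_[q[:,:2]-s['tool_pos'][:2],np.ones(len(q))],q[:,2],rcond=None); print(len(q),x[0],q.min(0),q.max(0))
E
```

```text
[0.4041 0.1192 0.0201] 0.05652626029317941 3.9958023000508547 [ 0.5537 -0.2523 -0.9213]
26607 [-0.0312 -0.0487  0.0245] [0.3517 0.093  0.015 ] [0.4768 0.1469 0.1121]
```

{"fn": "move_arm", "kwargs": {
  "deltas": [0,0,0,0,0,0,0.8,0,0,0,0,0,0,1,0,0,0,0,0,0,1,0,0,-0.05,0,0,0,1,0,0,-0.08,0,0,0,1,0,0,-0.08,0,0,0,1,0,0,-0.08,0,0,0,1]
}}

```text
t: 35.6
tool_pos: [0.4044, 0.1192, 0.0998]
orientation: [0.002, -3.138, 0.0]
force: [0.1, -0.4, -0.0]
opening: 0.0926
gripper_force: 0.0
```

```bash
python3 - <<'E'
from cases import *
o=cases('w12'); b=min(o,key=lambda x:abs(x[1]-.12)); delta([b[0],b[1],.0135],down(b[2]+180))
E
```

```text
35.6 [0.4044 0.1192 0.0998] [ 0.1647 -0.2656  2.1083  0.0003  1.3022 -1.4075]
px [318. 243.] 14398 c 0.4043 0.1177 dims 104 57 long az 0.6 z 0.0229
px [325. 343.] 1862 c 0.471 0.1196 dims 154 8 long az -85.5 z 0.0172
delta [-0.0675  0.0005  0.0855] [-0.0037 -0.0033  1.4942] rows>= 8.0
```

{"fn": "move_arm", "kwargs": {
  "deltas": [0,-0.0015,0.05,0,0,-0.01,1,0,-0.0015,0.08,0,0,-0.01,1,0,-0.0015,0.0855,0,0,-0.01,1,0,-0.0015,0.0855,0,0,-0.01,1,0,-0.0015,0.0855,0,0,-0.01,1,0,-0.0015,0.0855,0,0,-0.01,0.5,0,-0.0015,0.0855,0,0,-0.01,0.5,0,-0.0015,0.0855,0,0,-0.01,0.5,0,-0.0015,0.0855,0,0,-0.01,0.5,0,-0.0015,0.0855,0,0,-0.01,0.5,0,-0.0015,0.0855,0,0,-0.01,0.5],
  "squeeze": 25
}}

```text
t: 37.02
tool_pos: [0.4046, 0.1178, 0.0152]
orientation: [0.018, -3.139, 0.0]
force: [-1.3, 0.1, 1.7]
opening: 0.0558
gripper_force: 25.0
```

```bash
python3 - <<'E'
from h import *
s=robot.read_state(); print(s['tool_pos'],s['opening'],s['gripper_force'],s['force'])
h=s['tool_pos'][2]*1000; p=lane(120,0,h+3.5); print(p); delta(p+.08*LN,LR)
E
```

```text
[0.4046 0.1178 0.0152] 0.05579014551287442 24.999738335609436 [-1.2939  0.14    1.6995]
[0.4271 0.4021 0.0968]
delta [-0.0064  0.2575 -0.1547] [-0.4063 -0.1324  0.6107] rows>= 4.8
```

{"fn": "move_arm", "kwargs": {
  "deltas": [0,0,-0.04,0,0,0,0.5,0,0,-0.08,0,0,0,0.5,0,0,-0.12,0,0,0,0.5,0,0.03,-0.16,-0.05,-0.016,0.075,0.5,0,0.07,-0.18,-0.1,-0.03,0.15,0.5,0,0.11,-0.18,-0.17,-0.055,0.25,0.5,-0.003,0.15,-0.18,-0.23,-0.075,0.35,0.5,-0.005,0.19,-0.175,-0.3,-0.1,0.45,0.5,-0.006,0.23,-0.165,-0.36,-0.12,0.54,0.5,-0.0064,0.2575,-0.1547,-0.406,-0.132,0.61,0.5,-0.0064,0.2575,-0.1547,-0.406,-0.132,0.61,0.5,-0.0064,0.2575,-0.1547,-0.406,-0.132,0.61,0.5]
}}

```text
t: 38.52
tool_pos: [0.4085, 0.3749, 0.17]
orientation: [0.883, 2.822, 0.598]
force: [0.8, -0.9, 0.1]
opening: 0.0467
gripper_force: 0.0
```

```bash
python3 - <<'E'
from held import *
held(120)
E
```

```text
[0.4085 0.3749 0.17  ] 0.0467335049807202 0.0 [ 0.5384 -0.3478  2.0995  0.1979  1.0144 -0.4985]
53 [[ -7.2079 -24.4449 -11.362 ]
 [  3.6545  23.6546   9.3776]
 [  9.6773  25.5266  10.7293]]
tilt [-0.2514  0.1458  6.0156]
h 28.01559683723875 mx 1.2500196655682267
delta [-0.0006 -0.      0.0678] [-0.0005  0.0001  0.0016] rows>= 1.1
```

```bash
cat > topcases.py <<'E'
from h import *
def tc(sv=None):
    c=cam('top'); im,d=robot.read_camera('top'); P=cloud(d,c)
    if sv: save(sv,im,(60,140,540,340))
    m=(im.min(2)>150)&(P[...,2]<.05)&(P[...,2]>.0)&(P[...,0]>.25)&(P[...,0]<.7)&(P[...,1]>-.3)&(P[...,1]<.36)
    n,l,st,ce=cv2.connectedComponentsWithStats(m.astype(np.uint8))
    for i in range(1,n):
        if st[i,4]>100:
            p=P[l==i]; print(ce[i].round(),st[i,4],cv2.minAreaRect((p[:,:2]*1000).astype(np.float32)),'z',np.percentile(p[:,2],[5,50,95]))
E
python3 - <<'E'
from topcases import *
tc('t13')
E
```

```text
[323. 189.] 223 ((685.9114990234375, -215.09893798828125), (45.832801818847656, 62.95558166503906), 17.1256160736084) z [0.0089 0.0165 0.024 ]
[319. 278.] 612 ((407.7362365722656, -201.91172790527344), (52.93974304199219, 103.43112182617188), 85.91299438476562) z [0.0152 0.0223 0.0293]
```

View pics/t13.png

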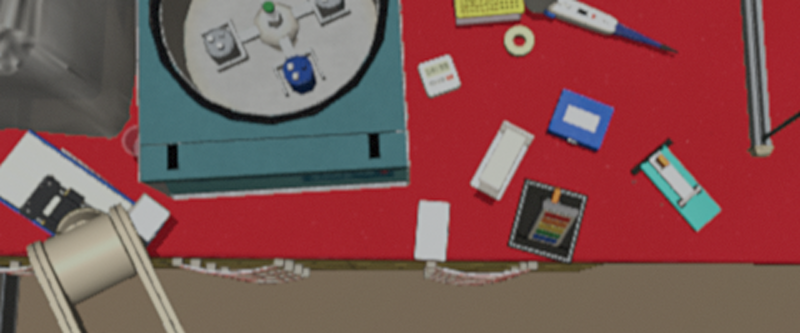

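```bash
python3 - <<'E'
from lanechk import *
chk(sv='w14')
E
```

```text
4914
u [ 2.6462 55.8537] v [-31.1075  47.2218] n [17.8915 21.8873 24.062 ] hist [1500 1694 1720    0    0    0    0    0    0    0    0    0    0]
38.675 [0.4093 0.3748 0.1706] [ 0.1261 -0.8651  0.3567] 0.04653772873410258
```

View pics/w14.png

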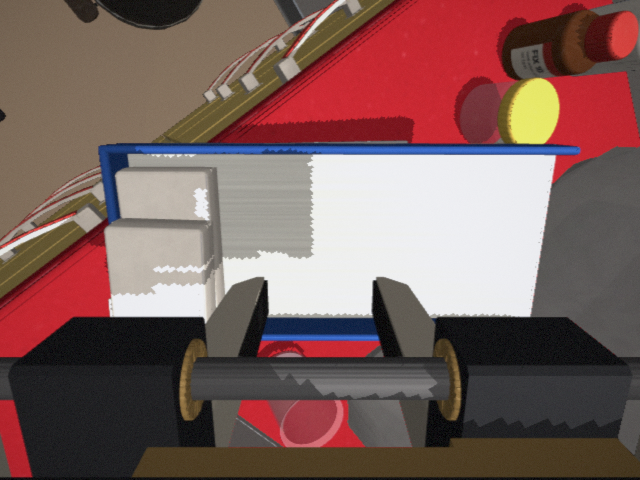

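```bash
cat > drop.py <<'E'
from h import *
def drop():
    c=cam('wrist'); im,d=robot.read_camera('wrist'); P=cloud(d,c)
    o=lane(0,0,0); Q=np.stack([(P-o)@LX,(P-o)@LY,(P-o)@LN],-1)*1000
    k=(im.min(2)>100)&(Q[...,2]>30)&(Q[...,2]<75)&(Q[...,0]>-40)&(Q[...,0]<100)&(abs(Q[...,1])<140)
    n,l,st,ce=cv2.connectedComponentsWithStats(k.astype(np.uint8)); i=1+st[1:,4].argmax(); q=Q[l==i]; print('px',ce[i],st[i])
    x=np.linalg.lstsq(np.c_[q[:,:2],np.ones(len(q))],q[:,2],rcond=None)[0]; r=q[:,2]-np.c_[q[:,:2],np.ones(len(q))]@x; q=q[abs(r)<3]
    print('plane n=',x,'u',np.percentile(q[:,0],[.5,99.5]),'v',np.percentile(q[:,1],[.5,99.5]),'n',np.percentile(q[:,2],[.5,99.5]),cv2.minAreaRect(q[:,:2].astype(np.float32)))
    w=P[l==i][abs(r)<3]; print('world',w.min(0),w.max(0),w.mean(0))
    return P,im
if __name__=='__main__':
    drop()
    delta([.36,.30,.36],down(146))
E
python3 drop.py
```

```text
px [158.7155 269.6353] [ 104  221  110  102 9676]
plane n= [-0.0404 -0.0367 45.167 ] u [ 2.4117 56.4675] v [-33.2973  19.4318] n [40.4145 46.5911] ((29.264850616455078, -7.53715705871582), (55.94591522216797, 56.04505920410156), 86.01670837402344)
world [0.3452 0.2842 0.0704] [0.4177 0.3572 0.0954] [0.3789 0.3224 0.0839]
delta [-0.0025 -0.0047 -0.2095] [ 0.4192  0.0038 -0.0152] rows>= 3.4
```

```bash
python3 - <<'E'
from h import *
delta(lane(29,-33,110),LR)
E
```

```text
delta [-0.0321 -0.0913 -0.0107] [0.0002 0.0004 0.0004] rows>= 1.6
```

{"fn": "move_arm", "kwargs": {
  "deltas": [0,0,-0.0107,0,0,0,1,0,0,-0.0107,0,0,0,1,-0.016,-0.045,-0.0107,0,0,0,1,-0.032,-0.0913,-0.0107,0,0,0,1,-0.032,-0.0913,-0.0107,0,0,0,1,-0.032,-0.0913,-0.0107,0,0,0,1,-0.032,-0.0913,-0.0107,0,0,0,1]
}}

```text
t: 39.6
tool_pos: [0.3854, 0.286, 0.1438]
orientation: [0.884, 2.82, 0.601]
force: [0.0, -0.2, 0.7]
opening: 0.0931
gripper_force: 0.0
```

```bash
python3 - <<'E'
from drop import *
s=robot.read_state(); o=lane(0,0,0); print(s['t'],'tcp lane',(s['tool_pos']-o)@np.stack([LX,LY,LN],1)*1000)
P,im=drop(); Q=np.stack([(P-o)@LX,(P-o)@LY,(P-o)@LN],-1)*1000
q=Q[(abs(Q[...,2]-44)<8)&(im.min(2)>90)&(abs(Q[...,0]-29)<45)&(abs(Q[...,1])<140)]
print(np.percentile(q,[.5,50,99.5],axis=0),cv2.minAreaRect(q[:,:2].astype(np.float32)))
E
```

```text
39.6 tcp lane [ 30.3327 -32.1716 110.1455]
px [314.632  249.1141] [  264   164   103   174 16025]
plane n= [ 0.0001 -0.0272 44.3632] u [ 0.5478 55.1753] v [-82.569   19.0744] n [42.275  47.4567] ((26.674365997314453, -32.303260803222656), (103.57147216796875, 56.83338165283203), 88.21971130371094)
world [0.345  0.2566 0.0688] [0.4542 0.3561 0.0953] [0.3966 0.3077 0.0836]
[[ -0.3537 -82.5389  38.3837]
 [ 27.6375 -27.3059  45.2489]
 [ 55.2135  19.6126  47.452 ]] ((26.603164672851562, -32.09218215942383), (103.9452896118164, 57.25009536743164), 88.32164001464844)
```

{"fn": "move_arm", "kwargs": {
  "deltas": [0,-0.0028,0.04,0,0,0,1,0,-0.0028,0.065,0,0,0,1,0,-0.0028,0.072,0,0,0,1,0,-0.0028,0.072,0,0,0,1,0,-0.0028,0.072,0,0,0,0.5,0,-0.0028,0.072,0,0,0,0.5,0,-0.0028,0.072,0,0,0,0.5,0,-0.0028,0.072,0,0,0,0.5,0,-0.0028,0.072,0,0,0,0.5],
  "squeeze": 25
}}

```text
t: 40.78
tool_pos: [0.4, 0.307, 0.0758]
orientation: [0.886, 2.821, 0.6]
force: [-0.6, -1.3, 1.9]
opening: 0.0554
gripper_force: 24.9
```

{"fn": "move_arm", "kwargs": {
  "deltas": [0,0,-0.015,0,0,0,0.5,0,0,-0.03,0,0,0,0.5,0.005,0.02,-0.04,0,0,0,0.5,0.015,0.045,-0.04,0,0,0,0.5,0.025,0.07,-0.04,0,0,0,0.5,0.0322,0.0925,-0.04,0,0,0,0.5,0.0322,0.0925,-0.04,0,0,0,0.5,0.0322,0.0925,-0.04,0,0,0,0.5]
}}

```text
t: 41.78
tool_pos: [0.4117, 0.3807, 0.1486]
orientation: [0.886, 2.823, 0.597]
force: [-0.2, -0.9, -1.1]
opening: 0.0558
gripper_force: 24.9
```

```bash
python3 - <<'E'
from held import *
held(120)
s=robot.read_state(); o=lane(0,0,0); print(s['t'],'tcp lane',(s['tool_pos']-o)@np.stack([LX,LY,LN],1)*1000)
E
```

```text
[0.4117 0.3807 0.1486] 0.0557748184033392 24.912032783031464 [ 0.5461 -0.3046  2.1061  0.2013  0.9651 -0.5   ]
25810 [[-50.0709 -25.5776 -10.2364]
 [ 15.2936   0.2617  -8.1118]
 [ 51.2202  26.3577  -3.9383]]
tilt [ 0.0251  0.0262 -8.3231]
h 13.67693463498302 mx 0.409101687614136
delta [-0.0007  0.0033  0.0596] [-0.0021 -0.0009  0.0003] rows>= 1.0
41.825 tcp lane [116.8538   0.2274  76.7738]
```

{"fn": "move_arm", "kwargs": {
  "deltas": [-0.0005,0.003,0.03,0,0,0,0.5,-0.0005,0.003,0.055,0,0,0,0.5,-0.0005,0.003,0.0585,0,0,0,0.5,-0.0005,0.003,0.0585,0,0,0,0.5,-0.0005,0.003,0.0585,0,0,0,0.76,-0.0005,0.003,0.0585,0,0,0,0.76,-0.0005,0.003,0.0585,0,0,0,0.76,-0.0005,0.003,0.04,0,0,0,0.76,-0.0005,0.003,0.01,0,0,0,0.76,-0.0005,0.003,-0.04,0,0,0,0.8,-0.0005,0.003,-0.07,0,0,0,1,-0.0005,0.003,-0.07,0,0,0,1]
}}

```text
t: 43.32
tool_pos: [0.3995, 0.3605, 0.2186]
orientation: [0.884, 2.816, 0.605]
force: [0.0, -0.1, -0.2]
opening: 0.0895
gripper_force: 0.0
```

```bash
python3 - <<'E'
from lanechk import *
chk()
delta([.37,.20,.30],down(180)); R=down(180);print(Rn.from_matrix(R.T@down(176)).as_rotvec())
E
```

```text
19644
u [  2.9142 110.4038] v [-50.3921  49.5921] n [19.7213 21.9268 23.371 ] hist [3262 3288 3390 3780 3761 2163    0    0    0    0    0    0    0]
43.375 [0.3988 0.3603 0.2162] [ 0.9725  0.4872 -0.3888] 0.09134458946546715
delta [-0.0681 -0.1008 -0.1369] [ 0.4079  0.1294 -0.5993] rows>= 3.9
[-0.      0.      0.0698]
```

{"fn": "move_arm", "kwargs": {
  "deltas": [-0.01,-0.02,-0.05,0.08,0.026,-0.12,1,-0.03,-0.05,-0.1,0.18,0.058,-0.27,1,-0.05,-0.08,-0.13,0.29,0.09,-0.43,1,-0.068,-0.1,-0.137,0.408,0.129,-0.599,1,-0.068,-0.1,-0.137,0.408,0.129,-0.599,1,-0.068,-0.1,-0.137,0.408,0.129,-0.599,1]
}}

```text
t: 44.12
tool_pos: [0.3694, 0.2015, 0.2976]
orientation: [-0.003, -3.137, 0.001]
force: [-0.3, -0.1, -0.7]
opening: 0.0932
gripper_force: 0.0
```

```bash
python3 - <<'E'
from h import *
print(robot.read_state()['tool_pos']); delta([.4055,-.2026,.2],down(176))
E
```

```text
[0.3694 0.2015 0.2976]
delta [-0.0372 -0.404   0.0978] [-0.001  -0.0047  0.0682] rows>= 6.7
```

{"fn": "move_arm", "kwargs": {
  "deltas": [0,-0.06,0,0,0,0,1,0,-0.12,0,0,0,0,1,0,-0.18,0,0,0,0,1,0,-0.24,0,0,0,0,1,-0.01,-0.3,0.02,0,0,0.03,1,-0.025,-0.36,0.05,0,-0.004,0.06,1,-0.037,-0.404,0.09,0,-0.004,0.068,1,-0.037,-0.404,0.098,0,-0.004,0.068,1,-0.037,-0.404,0.098,0,-0.004,0.068,1,-0.037,-0.404,0.098,0,-0.004,0.068,1]
}}

```text
t: 45.38
tool_pos: [0.4074, -0.2027, 0.2033]
orientation: [0.105, 3.136, -0.004]
force: [0.8, 0.6, 0.5]
opening: 0.0928
gripper_force: 0.0
```

```bash
python3 - <<'E'
from cases import *
o=cases(); b=[x for x in o if abs(x[1]+.2)<.06 and abs(x[0]-.4)<.05][0]; delta([b[0],b[1],.015],down(b[2]+180))
E
```

```text
45.375 [ 0.4074 -0.2027  0.2033] [-0.5745 -0.2642  1.9132 -0.      1.4881 -2.0781]
px [321. 206.] 7533 c 0.4054 -0.2027 dims 103 57 long az -3.9 z 0.0229
delta [0.003  0.0006 0.1886] [-0.0027  0.0044  0.001 ] rows>= 3.0
```

{"fn": "move_arm", "kwargs": {
  "deltas": [0.002,0.0005,0.06,-0.003,0.004,0,1,0.002,0.0005,0.12,-0.003,0.004,0,1,0.002,0.0005,0.17,-0.003,0.004,0,1,0.002,0.0005,0.187,-0.003,0.004,0,1,0.002,0.0005,0.187,-0.003,0.004,0,1,0.002,0.0005,0.187,-0.003,0.004,0,1,0.002,0.0005,0.187,-0.003,0.004,0,0.5,0.002,0.0005,0.187,-0.003,0.004,0,0.5,0.002,0.0005,0.187,-0.003,0.004,0,0.5,0.002,0.0005,0.187,-0.003,0.004,0,0.5,0.002,0.0005,0.187,-0.003,0.004,0,0.5],
  "squeeze": 25
}}

```text
t: 46.8
tool_pos: [0.4049, -0.2035, 0.015]
orientation: [-0.107, -3.137, -0.002]
force: [0.3, -0.2, 1.3]
opening: 0.0553
gripper_force: 25.0
```

```bash
python3 - <<'E'
from h import *
s=robot.read_state(); print(s['tool_pos'],s['opening'],s['gripper_force'],s['force'])
delta([.36,-.20,.28],down(180)); delta([.36,.22,.28],down(180))
E
```

```text
[ 0.4049 -0.2035  0.015 ] 0.05526690712590398 25.000193417072296 [ 0.2622 -0.2496  1.3485]
delta [ 0.0457  0.0007 -0.2649] [ 0.0014 -0.0023 -0.0681] rows>= 4.3
delta [ 0.0743  0.4198 -0.2643] [ 0.0014 -0.0023 -0.0681] rows>= 8.0
```

{"fn": "move_arm", "kwargs": {
  "deltas": [0,0,-0.02,0,0,0,0.5,0,0,-0.055,0,0,0,0.5,0.01,0,-0.095,0,0,-0.01,0.5,0.02,0,-0.14,0,0,-0.02,0.5,0.035,0,-0.18,0,0,-0.04,0.5,0.0457,0.001,-0.22,0,0,-0.068,0.5,0.0457,0.001,-0.25,0,0,-0.068,0.5,0.0457,0.001,-0.265,0,0,-0.068,0.5,0.0457,0.001,-0.265,0,0,-0.068,0.5]
}}

```text
t: 47.92
tool_pos: [0.3604, -0.2, 0.2804]
orientation: [-0.0, -3.14, -0.001]
force: [-0.2, -0.7, -1.2]
opening: 0.056
gripper_force: 25.0
```

```bash
python3 - <<'E'
from held import *
held(180)
delta([.36,.22,.28],down(180)); 
E
```

```text
[ 0.3604 -0.2     0.2804] 0.05596902909255845 25.000060200691223 [-0.6309 -0.4102  1.8876 -0.0002  1.6657 -2.2017]
26274 [[-50.459  -26.0195  -9.2348]
 [ 16.4799   0.0916  -7.8738]
 [ 51.1749  26.3219   5.981 ]]
tilt [ 0.0197  0.0014 -7.7792]
h 14.220811923581149 mx 0.00422700736060122
delta [-0.0992  0.6466  0.1598] [-0.4049 -0.131   0.5993] rows>= 10.8
delta [-0.      0.4196 -0.    ] [ 0.0019 -0.003   0.    ] rows>= 6.7
```

{"fn": "move_arm", "kwargs": {
  "deltas": [0,0.02,0,0,0,0,0.5,0,0.06,0,0,0,0,0.5,0,0.105,0,0,0,0,0.5,0,0.15,0,0,0,0,0.5,0,0.195,0,0,0,0,0.5,0,0.24,0,0,0,0,0.5,0,0.285,0,0,0,0,0.5,0,0.33,0,0,0,0,0.5,0,0.37,0,0,0,0,0.5,0,0.405,0,0,0,0,0.5,0,0.42,0,0,0,0,0.5,0,0.42,0,0,0,0,0.5]
}}

```text
t: 49.48
tool_pos: [0.3595, 0.2203, 0.2793]
orientation: [0.002, -3.137, -0.0]
force: [0.2, -0.7, -0.6]
opening: 0.0554
gripper_force: 25.0
```

```bash
python3 - <<'E'
from held import *
s=robot.read_state(); print(s['tool_pos'],s['opening'],s['gripper_force']); delta(lane(180,0,100),LR)
E
```

```text
[0.3595 0.2203 0.2793] 0.055365123828138525 25.00009149312973
delta [-0.0808  0.1995  0.0835] [-0.4072 -0.1323  0.6007] rows>= 3.9
```

{"fn": "move_arm", "kwargs": {
  "deltas": [0,0.02,0,-0.03,-0.01,0.05,0.5,-0.01,0.05,0,-0.09,-0.03,0.13,0.5,-0.02,0.085,0,-0.15,-0.05,0.22,0.5,-0.035,0.12,0,-0.22,-0.07,0.32,0.5,-0.05,0.155,0,-0.29,-0.095,0.43,0.5,-0.07,0.185,0.02,-0.36,-0.12,0.53,0.5,-0.08,0.1995,0.055,-0.407,-0.132,0.6,0.5,-0.0808,0.1995,0.08,-0.407,-0.132,0.6,0.5,-0.0808,0.1995,0.0835,-0.407,-0.132,0.6,0.5,-0.0808,0.1995,0.0835,-0.407,-0.132,0.6,0.5]
}}

```text
t: 50.72
tool_pos: [0.4414, 0.4191, 0.1979]
orientation: [0.888, 2.817, 0.602]
force: [-0.3, -0.5, -0.1]
opening: 0.0554
gripper_force: 25.0
```

```bash
python3 - <<'E'
from held import *
held(180)
E
```

```text
[0.4414 0.4191 0.1979] 0.055406472885948924 24.99994307756424 [ 0.5852 -0.2113  1.9378  0.1743  1.0261 -0.4359]
25581 [[-50.306  -25.8711  -9.0538]
 [ 15.7708   0.2638  -7.648 ]
 [ 51.1143  26.3865  -4.0878]]
tilt [ 0.0065  0.0018 -7.6545]
h 14.345487791186123 mx 0.07197397782145032
delta [ 0.0021 -0.0026  0.0848] [ 0.0039  0.0025 -0.0008] rows>= 1.4
```

{"fn": "move_arm", "kwargs": {
  "deltas": [0.001,-0.002,0.04,0.002,0.002,0,0.5,0.001,-0.002,0.075,0.002,0.002,0,0.5,0.001,-0.002,0.083,0.002,0.002,0,0.5,0.001,-0.002,0.083,0.002,0.002,0,0.5,0.001,-0.002,0.083,0.002,0.002,0,0.76,0.001,-0.002,0.083,0.002,0.002,0,0.76,0.001,-0.002,0.083,0.002,0.002,0,0.76,0.001,-0.002,0.06,0.002,0.002,0,0.76,0.001,-0.002,0.03,0.002,0.002,0,0.76,0.001,-0.002,-0.03,0.002,0.002,0,0.8,0.001,-0.002,-0.07,0.002,0.002,0,1,0.001,-0.002,-0.07,0.002,0.002,0,1]
}}

```text
t: 52.28
tool_pos: [0.4239, 0.3962, 0.2659]
orientation: [0.885, 2.814, 0.609]
force: [-0.2, 1.2, -0.4]
opening: 0.0895
gripper_force: 0.0
```

```bash
python3 - <<'E'
from lanechk import *
chk()
from topcases import tc
tc()
import face; face.face()
# chart position on the mat from the top
for l in ('case_0_center',):
  for n in ('top','wrist'): print(n,[(np.round(x['uv']),round(x['confidence'],2)) for x in robot.recognise(n,l)])
E
```

```text
26293
u [  3.6469 165.8533] v [-51.0095  49.9343] n [19.4418 22.0149 23.4888] hist [2815 3160 3115 3244 3160 3154 3222 3213 1210    0    0    0    0]
52.325 [0.4232 0.3959 0.2629] [-0.5596  0.1422 -0.336 ] 0.09145108539015277
[323. 189.] 223 ((685.9341430664062, -214.91790771484375), (45.97296905517578, 62.181846618652344), 17.890186309814453) z [0.0082 0.0172 0.0243]
lean 0.26872669854865094 yaw err 0.004337113337001509 face x at z=0: -42.00861484720448 y range [-26.8014   2.3736  31.8844] z [ 53.5064 156.0485] 662 2.5393538862698617
top []
wrist []
```

{"fn": "move_arm", "kwargs": {
  "deltas": [0,0,-0.04,0,0,0,1,0,0,-0.06,0,0,0,1,0,0,-0.06,0,0,0,1,0,0,-0.06,0,0,0,1]
}}

```text
t: 53.02
tool_pos: [0.4081, 0.3754, 0.3129]
orientation: [0.888, 2.823, 0.598]
force: [-0.6, 0.4, -0.2]
opening: 0.093
gripper_force: 0.0
```

```bash
python3 - <<'E'
from lanechk import *
chk(); print(robot.close_job())
E
```

```text
19397
u [  3.509  165.8126] v [-51.159   50.0669] n [19.5129 22.0029 23.5717] hist [2090 2316 2280 2392 2376 2295 2383 2373  892    0    0    0    0]
53.075 [0.408  0.3754 0.3127] [ 0.5333 -0.2805 -0.1129] 0.0928556911201794
the job is handed in; nothing more can be done
None
```

The job is handed in at 53 s: the leg is open (0.61 rad measured, stop 0.62), the chart stands on the mat square and facing the robot about 2.5 mm off centre sideways, and all three cases lie flat in one row against the stop; one case slipped during loading and landed in the lane on the first case, where I picked it up again and placed it properly.

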